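# Latch the specimen transport case

## Robot

A 6-joint arm with a two-finger parallel gripper is mounted at the origin on a cart in front of the work surface, level with it; the furniture and walls round the work are solid. World frame = base frame: x ahead of the robot, y to its left, z up, the work surface at z = 0. Lengths are in m, angles in rad, forces in N, time in s.
With the tool pointing down it reaches from about 0.375 to 0.975 m from the base axis. Payload 3.8 kg.
Tool frame: the origin (TCP) lies midway between the tips of the shut fingers; the grasp point (between the pads) lies 19 mm behind it; z points along the fingers, y is the line along which they close (so a half turn about z gives the same grasp; the last joint's range is limited). The gripper opens to 85 mm and grips with 20 to 120 N. Pads are 22 mm wide; open, the fingers measure 114 mm over their backs; the gripper's body (76 mm by 85 mm) begins 54 mm behind the grasp point. The pads swing forward as they close: fully open they stand 13 mm farther back than shut.
Start: joints at [-1.348, 0.264, 1.604, -0, 1.274, -0.037], TCP at [0.173, -0.652, 0.231] pointing down, gripper open.
Joint ranges: [-2.63, 2.63], [-0.94, 2.18], [0.31, 2.57], [-1.31, 4.45], [0, 2.66], [-2.55, 2.55]. Speed limits (rad/s): [2.57, 2.57, 3.14, 3.14, 3.14, 3.14].

## Interface

Orientations are given as a rotation vector (axis times angle).
In Python, from workcell import read_state, vision, ticket gives the robot as it stands. The module is installed in compiled form; this text tells all that it offers.
- The arm moves only by the tool jog_arm, never from a script. Its arguments are lists of equal length, an entry for each row: "turn": the turn, a rotation vector about the tool's x, y, z in rad, a list of three; "delta_pos": the shift along the tool's x, y, z in m, a list of three; "gripper": the finger opening in m, from 0 to 0.0854. In form: {"turn": [[rx, ry, rz], ...], "delta_pos": [[dx, dy, dz], ...], "gripper": [gripper, ...]}. A call has 1 to 20 rows; each row shifts and turns the commanded pose from where the row before left it, along the tool's axes as they then stand; what a row does not reach is not made up. A row lasts 1/12 s, in which the tool goes at most 41.7 mm and 7.16 degrees, less where a joint would pass 70% of its speed; a pose out of reach is approached as far as the arm can. A call with a gripper value outside its range is refused whole. The fingers move at their own pace and stop on an object; "grip_force" is the grip in N (left out, the last holds). Time passes only in rows, so rows that do not move let the fingers close. It gives the time, the measured TCP pose, the force, the opening and the grip force at its end, in the units of the state.
- read_state(): the state, without advancing time (a new reading comes with each control period).
- vision.read_camera(name): name is "scene" or "top"; returns the picture (400x640x3 uint8, red, green, blue); there is no depth.
- vision.calibration(name): a dict with "vfov" (degrees; the focal length in pixels is half the picture's height over the tangent of half this angle, whatever the lens; pixels are square), "cx", "cy" (the principal point, pixels), "R" (3x3) and "t" (3): a world point X has camera coordinates R X + t. Camera axes: x right, y down, z forward; pixel columns grow to the right and rows downward; lengths in m; the calibration is good to about 2 mm. A picture is of the moment at which its call begins. calibration takes no time and is no camera call.
- ticket.finish_job(): hands the job in; it is judged then, once.
The state is a dict: "time": time; "q": joint angles; "joint_vel": joint speeds; "joint_torque": joint torques, N m; "tool_pos": TCP position; "tcp_rot": TCP orientation; "wrist_force": force on the tool from outside, world axes, zero at the start; "torque": the same for the moment, N m; "width": opening from 0.0 (shut) to 1.0 (fully open); "grip_force": force on a finger pad.
Only numpy, scipy, OpenCV 4.12 (cv2) and the standard library are available. Lean on these libraries where they do the work, as an engineer would, in place of code of your own. Each camera call takes 0.05 s, during which the arm holds its last target. There are 200 camera calls.

## Task

The samples are packed for the courier. Swing the lid of the grey transport case shut, hook the red-tabbed wire bail of its front latch into the keeper on the lid, and press the latch lever down until it lies home against the case and the lid is pulled tight on its seal. Work gently by feel, never forcing lid or latch, leave the other things on the bench where they are, and let go of the case at the end.

Things in the scene. Friction and masses are not known exactly. Their poses are not given: they have to be found in the camera images.
- case: Grey specimen transport case, 170 deep (x) x 190 wide (y) x 109 mm high without the lid, heavy with cold packs: it does not move. Origin: centre of its underside. x points from the latch side (front, nearest the robot) to the hinge side, y to the left seen from the front, z up. Front wall at x = -85 mm.
- lid (a joint): Angle of the blue lid about its hinge (rad): 0 = shut and just resting on the soft rubber seal, positive = open, about -0.015 to -0.025 when the latch has pulled it tight. A stiff friction hinge: the lid stays at any angle and takes about 2 to 4 N at its front edge to move. Seal: about 40 N per mm at the front.
- lid_hinge (a point): Point on the lid's hinge axis (along the case's y), in the middle of the back, 114 mm above the bench.
- lid_front (a point): Point on the lid's flat top face, in the middle, 14 mm behind its front edge; 164 mm from the hinge axis along the lid and 22 mm above it. The lid is 178 x 198 x 20 mm; its front face stands 4 mm ahead of the case's front wall.
- keeper_trough (a point): Seat of the bail bar's centre in the keeper's trough if the keeper stood mid-way. The steel keeper (12 mm wide, y) on the lid's front is adjustable: it stands up to 6 mm nearer the lid or the robot than this; not measured. Trough open upward, 6 mm wide (x), floor 2 mm below this point; flat tops of the 3 mm thick lip (robot's side) and of the back wall 5 to 6 mm above it.
- lever_pin (a point): Middle of the pin about which the latch lever turns (axis along the case's y), on the case, 20 mm in front of the front wall and 80 mm above the bench.
- lever (a joint): Angle of the steel latch lever (rad): 0 = home, hanging straight down against its stop; pi/2 = sticking straight out toward the robot; up to 2.6 = up. Its joint is stiff and it stays where it is left. With the bail hooked the lever takes 5 to 10 N near its tip, most at 0.5 to 0.9 rad; below 0.13 to 0.47 rad (by the keeper's setting) it is over centre and snaps home by itself.
- lever_tip (a point): Axis of the 6.4 mm roll at the free end of the lever, 43.5 mm below and 6 mm outward of the pin when home. The lever is a plate 20 mm wide (y), its outer face 6 mm outward of the pin.
- bail (a joint): Angle of the wire bail relative to the lever (rad); the bail leans from straight up toward the robot by this value minus the lever's. Stiff joint, it stays where it is left. It hangs on a crank pin of the lever, 12 mm from the lever pin, in the lever's direction but 0.30 rad nearer the case (lever angle minus 0.30). Moving the bail turns the lever along.
- bail_bar (a point): Middle of the cross bar of the bail, a round bar of 4 mm diameter and 34 mm long (y), 47.8 mm from the crank pin. The legs are threaded, so this length differs by up to 0.5 mm from one case to the next and with it the force the lever needs.
- bail_tab (a point): Middle of the outer half of the red finger tab on the bail, 21.5 mm beyond the bar's centre in line with the bail. The tab is 20 mm wide (y), 3 mm thick and ends 7 mm beyond this point. Pinch this outer half across its 20 mm width from above: the lid's top is 14 mm above the seated bar, so fingers reaching lower than that hit the lid. Moving the bail and lever takes about 2 N.
- strip_canister: Bystander: blue and white canister with black cap, 47 mm across, 110 mm tall, standing. Origin: underside.
- log_book: Bystander: narrow dark blue book, 71 x 150 x 14 mm, lying. Origin: underside.
- marker: Bystander: white and blue felt marker, 138 mm long, lying on the book. Origin: underside.
- spare_cup: Bystander: specimen cup with yellow lid, 57 mm across, 71 mm tall. Origin: underside.

How it is judged:
By the outcome, as a careful person would: the job done as asked, in the order asked, and still so for the second after the job is handed in, with the robot touching nothing.
It also fails if it takes over 69 s, if anything falls off the work surface, if the arm or the gripper's body presses on something with over 40 N, if the wrist force passes 120 N, or if a joint passes its speed limit or range.

## Working session

There is one attempt and no reset: what is moved stays moved. The work goes in short steps, Python scripts to look and compute and a tool call to move; the robot and the scene stay as the last step left them, time stands still between calls to the robot, and variables do not carry over. Pictures are saved under pics/ and viewed, at most 10 in all, crops included, and the job is handed in when it is done.

Besides the shell and the picture viewer there is one more tool, called after "Request:" as name(argument=value, ...) on one line, values as JSON. jog_arm: Moves the arm, as the interface text tells. Its arguments: {"type":"object","properties":{"turn":{"type":"array","items":{"type":"array","items":{"type":"number"}}},"delta_pos":{"type":"array","items":{"type":"array","items":{"type":"number"}}},"gripper":{"type":"array","items":{"type":"number"}},"grip_force":{"type":"number"}},"required":["turn","delta_pos","gripper"]}

```bash
mkdir -p pics; python3 - <<'E'
from workcell import read_state, vision
import cv2, numpy as np
for n in ("scene","top"):
    im=vision.read_camera(n); cv2.imwrite(f"pics/{n}0.png",im[:,:,::-1])
    c=vision.calibration(n); print(n,c["vfov"],c["cx"],c["cy"],np.round(c["R"],4).tolist(),np.round(c["t"],4).tolist())
s=read_state(); print(s)
E
```

```text
scene 56.436102490128896 324.53714663078875 202.63125155255747 [[-0.8893, -0.4573, -0.0074], [-0.1762, 0.3574, -0.9172], [0.4221, -0.8143, -0.3984]] [0.4727, 0.2316, 0.8654]
top 49.15654719161353 314.3268091097751 198.35902577992601 [[-0.0175, -0.9995, -0.0245], [-0.9978, 0.019, -0.0629], [0.0634, 0.0234, -0.9977]] [-0.0644, 0.5686, 1.3746]
{'time': 0.1, 'q': array([-1.34788457e+00,  2.64655860e-01,  1.60522494e+00,  6.06525990e-06,
        1.27371607e+00, -3.68883722e-02]), 'joint_vel': array([ 1.28273503e-03, -1.85929956e-05, -1.65310462e-03, -2.44501381e-03,
        4.26701566e-05, -1.33816367e-03]), 'joint_torque': array([-4.51149322e-05, -5.16706860e+01, -3.68589664e+01, -7.71241162e-05,
        6.29520742e-03,  7.47326681e-07]), 'tool_pos': array([ 0.1732613 , -0.65170422,  0.23010808]), 'tcp_rot': array([-3.11314532e+00, -4.06685030e-01,  2.83151110e-04]), 'wrist_force': array([ 0.41232719,  0.54681078, -0.09195341]), 'torque': array([-0.01357124, -0.03173429,  0.04210192]), 'grip_force': 0.0, 'width': 1.0028868137951152}
```

View pics/scene0.png

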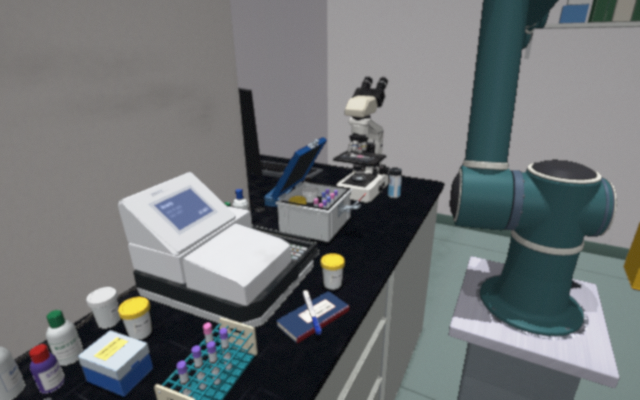

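View pics/top0.png

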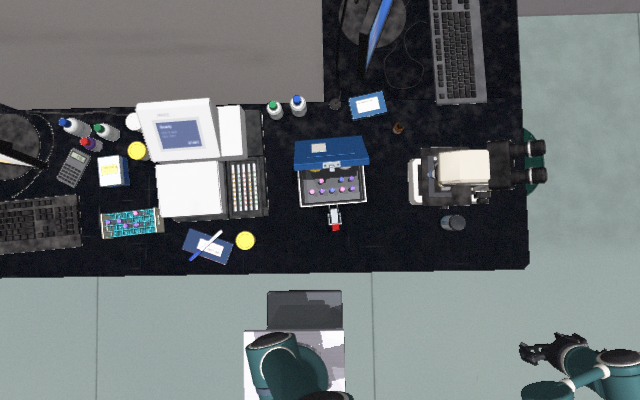

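The scene view shows the case at about (315,205), with its lid open to the back. In the top view the case is at about (333,180) and the latch with its red tab is at (335,225). I'll zoom in on both.

```bash
python3 - <<'E'
import cv2, numpy as np
a=cv2.imread("pics/scene0.png")[130:250,255:375]; b=cv2.imread("pics/top0.png")[130:240,280:390]
a=cv2.resize(a,(396,396),interpolation=cv2.INTER_CUBIC); b=cv2.resize(b,(396,396),interpolation=cv2.INTER_CUBIC)
cv2.imwrite("pics/crop0.png",np.hstack([a,b]))
E
```

```text
(no output)
```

View pics/crop0.png

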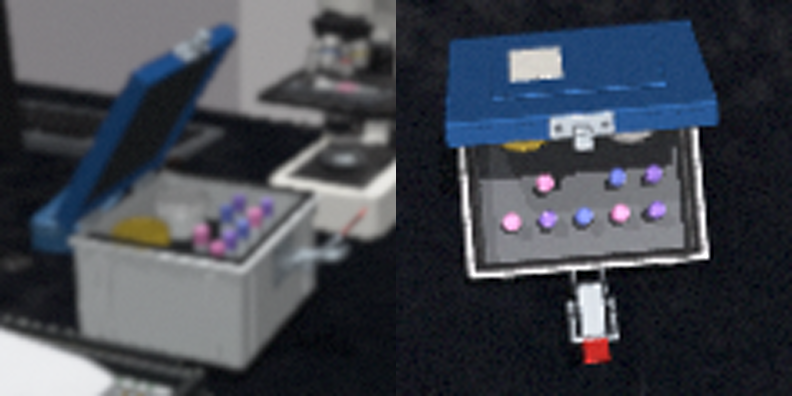

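The left half shows the lid open by about 60°. The lever sticks out toward the robot and the bail leans out and up. In the top view, the front rim corners are near (301,206) and (367,201), and the red tab is near (335,227). Next I'll measure these with colour masks and rays.

```bash
cat > h.py <<'E'
import cv2, numpy as np
from workcell import read_state, vision
CAL={n:vision.calibration(n) for n in ("scene","top")}
def ray(n,p):
    c=CAL[n]; f=200/np.tan(np.radians(c["vfov"]/2)); R=np.array(c["R"]);t=np.array(c["t"])
    d=R.T@np.array([(p[0]-c["cx"])/f,(p[1]-c["cy"])/f,1]); return -R.T@t,d/np.linalg.norm(d)
def onz(n,p,z):
    o,d=ray(n,p); return o+d*(z-o[2])/d[2]
def tri(ps,pt):
    (a,u),(b,v)=ray("scene",ps),ray("top",pt)
    s=np.linalg.lstsq(np.c_[u,-v],b-a,rcond=None)[0]; A=a+u*s[0];B=b+v*s[1]; return (A+B)/2,np.linalg.norm(A-B)
def proj(n,X):
    c=CAL[n]; f=200/np.tan(np.radians(c["vfov"]/2)); q=np.array(c["R"])@X+np.array(c["t"]); return np.array([c["cx"],c["cy"]])+f*q[:2]/q[2]
def red(im,box):
    x0,y0,x1,y1=box; g=im[y0:y1,x0:x1].astype(float); w=np.clip(g[...,0]-np.maximum(g[...,1],g[...,2])-40,0,None)
    yy,xx=np.mgrid[y0:y1,x0:x1]; m=w.sum(); return np.array([(w*xx).sum()/m,(w*yy).sum()/m]),(w>0).sum(),(xx[w>0].min(),xx[w>0].max(),yy[w>0].min(),yy[w>0].max())
E
python3 - <<'E'
from h import *
np.set_printoptions(precision=4,suppress=True)
S=cv2.imread("pics/scene0.png")[:,:,::-1];T=cv2.imread("pics/top0.png")[:,:,::-1]
rs=red(S,(345,180,375,215));rt=red(T,(320,215,350,240));print(rs,rt,"tab",tri(rs[0],rt[0]))
# front rim edge: per column, lowest bright->dark transition in top view
g=cv2.cvtColor(T,cv2.COLOR_RGB2GRAY).astype(float)
pts=[]
for x in list(range(304,326))+list(range(348,364)):
    col=g[196:214,x]; k=np.where(col>110)[0]
    k=k[-1]; a,b=col[k],col[k+1]; pts.append((x,196+k+np.clip((a-110)/(a-b+1e-6),0,1)))
pts=np.array(pts); 
m,c=np.polyfit(pts[:,0],pts[:,1],1); r=pts[:,1]-m*pts[:,0]-c; ok=abs(r)<.8; m,c=np.polyfit(pts[ok,0],pts[ok,1],1)
print("front",m,c,ok.sum(),len(ok))
for y in (192,196,200,203,206):
    row=g[y,290:380]; k=np.where(row>120)[0]; print(y,290+k[0],290+k[-1])
L=onz("top",(301,m*301+c),.109);R=onz("top",(366.5,m*366.5+c),.109);print(L,R,np.linalg.norm(L-R),np.arctan2(*(L-R)[[0,1]]))
# lid corners, blue
h=cv2.inRange(T,(0,30,80),(70,130,255));h[:,:285]=0;h[:,385:]=0;h[:130]=0;h[175:]=0
n,lab,st,ce=cv2.connectedComponentsWithStats(h);i=1+st[1:,4].argmax();print(st[i])
cn=cv2.findContours((lab==i).astype(np.uint8),0,2)[0];cn=max(cn,key=cv2.contourArea);print(cv2.approxPolyDP(cv2.convexHull(cn),2,True)[:,0].tolist())
h=cv2.inRange(S,(0,30,70),(70,130,255));h[:,:258]=0;h[:,335:]=0;h[:130]=0;h[215:]=0
n,lab,st,ce=cv2.connectedComponentsWithStats(h);i=1+st[1:,4].argmax()
cn=cv2.findContours((lab==i).astype(np.uint8),0,2)[0];cn=max(cn,key=cv2.contourArea);print(cv2.approxPolyDP(cv2.convexHull(cn),2,True)[:,0].tolist())
E
```

```text
(array([364., 194.]), np.int64(1), (np.int64(364), np.int64(364), np.int64(194), np.int64(194))) (array([335.1606, 226.9465]), np.int64(51), (np.int64(332), np.int64(339), np.int64(224), np.int64(230))) tab (array([ 0.4721, -0.1378,  0.1365]), np.float64(0.0077172144328911535))
front -0.0837296328930822 232.33082690742518 38 38
192 299 365
196 299 365
200 299 366
203 300 348
206 300 329
[ 0.5361 -0.0369  0.109 ] [ 0.5487 -0.2314  0.109 ] 0.19484807311721908 -0.06494015992733794
[ 294  136   76   35 1862]
[[369, 161], [368, 164], [294, 170], [295, 141], [361, 136]]
[[311, 149], [291, 190], [276, 205], [266, 204], [265, 195], [295, 152], [306, 146]]
```

```bash
cat >> h.py <<'E'
YAW=.065; C=np.array([.627,-.1286,0]); RC=np.array([[np.cos(YAW),-np.sin(YAW),0],[np.sin(YAW),np.cos(YAW),0],[0,0,1]])
def w2c(X): return RC.T@(np.asarray(X)-C)
def c2w(X): return C+RC@np.asarray(X)
def ony(n,p,y=0.):  # case coords of pixel on case plane y
    o,d=ray(n,p); o=RC.T@(o-C); d=RC.T@d; return (o+d*(y-o[1])/d[1])*1000
E
python3 - <<'E'
from h import *
np.set_printoptions(precision=1,suppress=True)
S=cv2.imread("pics/scene0.png")[:,:,::-1];g=S[185:215,348:372].astype(int)
w=g[...,0]-g[...,1:].max(2); yy,xx=np.where(w>18); print([(x+348,y+185,w[y,x]) for y,x in zip(yy,xx)])
for p in [(364,196.7),(365.6,193.6),(359.5,207)]: print(p,ony("scene",p))
T=(335.16,226.95)
for z in (.1,.12,.14): print(z,w2c(onz("top",T,z))*1000)
# rim check: case corners projected
for X in [(-.085,.095,.109),(-.085,-.095,.109),(.085,.095,.109),(-.085,.095,0)]: print(X,proj("scene",c2w(X)),proj("top",c2w(X)))
# lid for angles
for th in (.9,1.0,1.1,1.2):
  for y in (.099,-.099):
    f=lambda a,b:(.085+.004-a*np.cos(th)+b*np.sin(th)-.0,y,.114+a*np.sin(th)+b*np.cos(th))
    print(th,y,[ (proj("scene",c2w(f(a,b))),proj("top",c2w(f(a,b)))) for a,b in ((.178,.022),(.178,.002))])
im=cv2.resize(np.ascontiguousarray(S[140:250,255:375,::-1]),(792,726)[:2] if 0 else (640,587),interpolation=cv2.INTER_CUBIC)
E
```

```text
[(np.int64(364), np.int64(193), np.int64(25)), (np.int64(365), np.int64(193), np.int64(30)), (np.int64(363), np.int64(194), np.int64(21)), (np.int64(364), np.int64(194), np.int64(42)), (np.int64(365), np.int64(194), np.int64(31)), (np.int64(363), np.int64(195), np.int64(26)), (np.int64(364), np.int64(195), np.int64(32)), (np.int64(362), np.int64(196), np.int64(19)), (np.int64(363), np.int64(196), np.int64(20)), (np.int64(361), np.int64(197), np.int64(19)), (np.int64(360), np.int64(198), np.int64(25)), (np.int64(361), np.int64(198), np.int64(21)), (np.int64(359), np.int64(199), np.int64(29)), (np.int64(360), np.int64(199), np.int64(26)), (np.int64(359), np.int64(200), np.int64(28))]
(364, 196.7) [-159.3    0.   127.9]
(365.6, 193.6) [-163.9    0.   138.8]
(359.5, 207) [-146.2    0.    91.6]
0.1 [-151.7    1.2  100. ]
0.12 [-151.6    1.6  120. ]
0.14 [-151.5    2.1  140. ]
(-0.085, 0.095, 0.109) [329.1 210.6] [301.8 207.1]
(-0.085, -0.095, 0.109) [351.3 188.6] [365.7 201.8]
(0.085, 0.095, 0.109) [278.  201.7] [297.2 150.6]
(-0.085, 0.095, 0) [329.2 243.5] [303.6 208.6]
0.9 0.099 [(array([301.9, 155.2]), array([294.6, 174.1])), (array([307. , 160.1]), array([295.4, 180.5]))]
0.9 -0.099 [(array([329.3, 139.3]), array([370. , 167.6])), (array([333.8, 143.5]), array([370.1, 174.1]))]
1.0 0.099 [(array([296.8, 151.7]), array([293.9, 167.7])), (array([302.3, 156. ]), array([294.7, 174.6]))]
1.0 -0.099 [(array([324.8, 136.3]), array([369.8, 161.2])), (array([329.6, 140. ]), array([370. , 168.2]))]
1.1 0.099 [(array([291.5, 148.7]), array([293.2, 161. ])), (array([297.2, 152.5]), array([294. , 168.3]))]
1.1 -0.099 [(array([320.2, 133.7]), array([369.5, 154.5])), (array([325.2, 136.9]), array([369.8, 161.8]))]
1.2 0.099 [(array([286. , 146.3]), array([292.5, 154.2])), (array([292. , 149.4]), array([293.3, 161.7]))]
1.2 -0.099 [(array([315.4, 131.7]), array([369.1, 147.6])), (array([320.6, 134.4]), array([369.5, 155.2]))]
```

```bash
cat >> h.py <<'E'
from scipy.spatial.transform import Rotation as Ro
def lev(L,r=.012,off=.30): return np.array([-.105-r*np.sin(L-off),0,.080-r*np.cos(L-off)])
def bail(L,lean,d): return lev(L)+d*np.array([-np.sin(lean),0,np.cos(lean)])
def tip(L): return np.array([-.105-(.006*np.cos(L)+.0435*np.sin(L)),0,.08+.006*np.sin(L)-.0435*np.cos(L)])
def lidp(th,a,b=.022): return np.array([.089-a*np.cos(th)+b*np.sin(th),0,.114+a*np.sin(th)+b*np.cos(th)])
RD=RC@np.array([[1,0,0],[0,-1,0],[0,0,-1.]])  # tool down, tool x = case x
def plan(target,Rt=RD):
    s=read_state(); R=Ro.from_rotvec(s["tcp_rot"]).as_matrix()
    print("t",s["time"],"q",np.round(s["q"],2),"case pos",np.round(w2c(s["tool_pos"])*1000,1),"F",np.round(RC.T@s["wrist_force"],1))
    print("turn",np.round(Ro.from_matrix(R.T@Rt).as_rotvec(),3),"delta in target-tool axes mm",np.round(Rt.T@(c2w(target)-s["tool_pos"])*1000,1),"in cur axes",np.round(R.T@(c2w(target)-s["tool_pos"])*1000,1))
E
python3 - <<'E'
from h import *
np.set_printoptions(precision=1,suppress=True)
plan(w2c([.42,-.2,.40])); plan([.07,0,.40])
p=None
for th in np.arange(1.05,-.01,-.105):
    P=(lidp(th,.150)+[.011,0,0])*1000; print(round(th,3),P[[0,2]], P[[0,2]]-p if p is not None else ""); p=P[[0,2]]
for L in (1.3,1.5,1.7,1.9): print(L,proj("scene",c2w(tip(L))),proj("top",c2w(tip(L))))
E
```

```text
t 0.1 q [-1.4  0.3  1.6  0.   1.3 -0. ] case pos [-486.8 -492.5  230.1] F [ 0.4  0.5 -0.1]
turn [-0.   0.   0.2] delta in target-tool axes mm [ 275.6 -434.7 -169.9] in cur axes [ 354.5 -373.5 -169.1]
t 0.1 q [-1.4  0.3  1.6  0.   1.3 -0. ] case pos [-486.8 -492.5  230.1] F [ 0.4  0.5 -0.1]
turn [-0.   0.   0.2] delta in target-tool axes mm [ 556.8 -492.5 -169.9] in cur axes [ 641.6 -375.8 -169.1]
1.05 [ 44.4 255.1] 
0.945 [ 30.  248.5] [-14.5  -6.6]
0.84 [ 16.3 240.4] [-13.7  -8.1]
0.735 [  3.5 230.9] [-12.8  -9.5]
0.63 [ -8.2 220.1] [-11.7 -10.8]
0.525 [-18.8 208.2] [-10.5 -11.9]
0.42 [-28.  195.3] [ -9.2 -13. ]
0.315 [-35.8 181.4] [ -7.8 -13.9]
0.21 [-42.1 166.8] [ -6.3 -14.6]
0.105 [-46.9 151.6] [ -4.7 -15.2]
0.0 [-50. 136.] [ -3.1 -15.6]
1.3 [360.1 212.3] [335.3 225.9]
1.5 [360.2 209.7] [335.3 226. ]
1.7 [359.9 207.1] [335.4 225.5]
1.9 [359.  204.5] [335.3 224.4]
```

Request:
jog_arm(turn=[[0, 0, 0.0975], [0, 0, 0.0975], [0, 0, 0], [0, 0, 0], [0, 0, 0], [0, 0, 0], [0, 0, 0]], delta_pos=[[0, 0, -0.0243], [0, 0, -0.0243], [0, 0, -0.0243], [0, 0, -0.0243], [0, 0, -0.0243], [0, 0, -0.0243], [0, 0, -0.0243]], gripper=[0, 0, 0, 0, 0, 0, 0], grip_force=20)

```text
time: 0.68
tool_pos: [0.1733, -0.652, 0.4019]
tcp_rot: [-3.139, -0.102, 0.0]
wrist_force: [-0.3, -0.1, -0.2]
width: 0.007
grip_force: 0.0
```

Request:
jog_arm(turn=[[0, 0, 0], [0, 0, 0], [0, 0, 0], [0, 0, 0], [0, 0, 0], [0, 0, 0], [0, 0, 0], [0, 0, 0], [0, 0, 0], [0, 0, 0], [0, 0, 0], [0, 0, 0], [0, 0, 0], [0, 0, 0], [0, 0, 0], [0, 0, 0], [0, 0, 0], [0, 0, 0]], delta_pos=[[0.0153, -0.0242, 0], [0.0153, -0.0242, 0], [0.0153, -0.0242, 0], [0.0153, -0.0242, 0], [0.0153, -0.0242, 0], [0.0153, -0.0242, 0], [0.0153, -0.0242, 0], [0.0153, -0.0242, 0], [0.0153, -0.0242, 0], [0.0153, -0.0242, 0], [0.0153, -0.0242, 0], [0.0153, -0.0242, 0], [0.0153, -0.0242, 0], [0.0153, -0.0242, 0], [0.0153, -0.0242, 0], [0.0153, -0.0242, 0], [0.0153, -0.0242, 0], [0.0153, -0.0242, 0]], gripper=[0, 0, 0, 0, 0, 0, 0, 0, 0, 0, 0, 0, 0, 0, 0, 0, 0, 0])

```text
time: 2.18
tool_pos: [0.4202, -0.1984, 0.401]
tcp_rot: [-3.14, -0.102, 0.001]
wrist_force: [0.6, 0.4, 0.1]
width: 0.001
grip_force: 0.0
```

```bash
python3 -c "
from h import *
plan([.07,0,.40])"
```

```text
t 2.1833 q [-0.49 -0.2   1.78 -0.    1.57  1.01] case pos [-210.9  -56.2  401. ] F [0.7 0.4 0.1]
turn [-0.     0.001 -0.   ] delta in target-tool axes mm [280.9 -56.2   1. ] in cur axes [280.9 -56.3   0.8]
```

Request:
jog_arm(turn=[[0, 0, 0], [0, 0, 0], [0, 0, 0], [0, 0, 0], [0, 0, 0], [0, 0, 0], [0, 0, 0], [0, 0, 0], [0, 0, 0], [0, 0, 0], [0, 0, 0], [0, 0, 0]], delta_pos=[[0.0234, -0.0047, 0], [0.0234, -0.0047, 0], [0.0234, -0.0047, 0], [0.0234, -0.0047, 0], [0.0234, -0.0047, 0], [0.0234, -0.0047, 0], [0.0234, -0.0047, 0], [0.0234, -0.0047, 0], [0.0234, -0.0047, 0], [0.0234, -0.0047, 0], [0.0234, -0.0047, 0], [0.0234, -0.0047, 0]], gripper=[0, 0, 0, 0, 0, 0, 0, 0, 0, 0, 0, 0])

```text
time: 3.18
tool_pos: [0.6974, -0.1249, 0.4004]
tcp_rot: [-3.14, -0.102, 0.002]
wrist_force: [-0.1, 0.0, 0.3]
width: 0.002
grip_force: 0.0
```

Request:
jog_arm(turn=[[0, 0, 0], [0, 0, 0], [0, 0, 0], [0, 0, 0], [0, 0, 0], [0, 0, 0], [0, 0, 0]], delta_pos=[[0, 0, 0.02], [0, 0, 0.02], [0, 0, 0.02], [0, 0, 0.02], [0, 0, 0.02], [0, 0, 0.02], [0, 0, 0.02]], gripper=[0, 0, 0, 0, 0, 0, 0])

```text
time: 3.77
tool_pos: [0.6961, -0.1252, 0.2596]
tcp_rot: [-3.14, -0.102, 0.002]
wrist_force: [0.2, 0.7, -0.9]
width: -0.0
grip_force: 0.0
```

Request:
jog_arm(turn=[[0, 0, 0], [0, 0, 0], [0, 0, 0], [0, 0, 0], [0, 0, 0]], delta_pos=[[-0.004, 0, 0], [-0.004, 0, 0], [-0.004, 0, 0], [-0.004, 0, 0], [-0.004, 0, 0]], gripper=[0, 0, 0, 0, 0])

```text
time: 4.18
tool_pos: [0.6771, -0.1269, 0.2637]
tcp_rot: [3.139, 0.102, 0.005]
wrist_force: [0.0, 0.5, 1.1]
width: -0.001
grip_force: 0.0
```

```bash
python3 -c "
from h import *
plan([.0444,0,.255])"
```

```text
t 4.1833 q [-0.22  0.27  1.54 -0.    1.33  1.28] case pos [ 50.1  -1.6 263.7] F [0.  0.5 1.1]
turn [ 0.001 -0.003 -0.   ] delta in target-tool axes mm [-5.7 -1.6  8.7] in cur axes [-5.7 -1.6  8.7]
```

Request:
jog_arm(turn=[[0, 0, 0], [0, 0, 0], [0, 0, 0], [0, 0, 0], [0, 0, 0], [0, 0, 0], [0, 0, 0]], delta_pos=[[-0.006, 0, 0.004], [-0.0072, 0, 0.0033], [-0.0072, 0, 0.0033], [-0.0069, 0, 0.004], [-0.0069, 0, 0.004], [-0.0064, 0, 0.0048], [-0.0064, 0, 0.0048]], gripper=[0, 0, 0, 0, 0, 0, 0])

```text
time: 4.77
tool_pos: [0.6288, -0.1297, 0.2325]
tcp_rot: [-3.14, -0.102, 0.001]
wrist_force: [-0.5, -1.0, 1.2]
width: -0.002
grip_force: 0.4
```

```bash
python3 -c "
from h import *
plan([.0035,0,.231])
T=vision.read_camera('top');S=vision.read_camera('scene')
a=cv2.resize(S[120:240,255:375],(396,396));b=cv2.resize(T[130:240,280:390],(396,396));cv2.imwrite('pics/c1.png',np.hstack([a,b])[:,:,::-1])"
```

```text
t 4.7667 q [-0.24  0.2   1.68 -0.    1.26  1.26] case pos [  1.7  -1.3 232.5] F [-0.6 -1.   1.2]
turn [-0.  0. -0.] delta in target-tool axes mm [ 1.8 -1.3  1.5] in cur axes [ 1.8 -1.3  1.5]
```

View pics/c1.png

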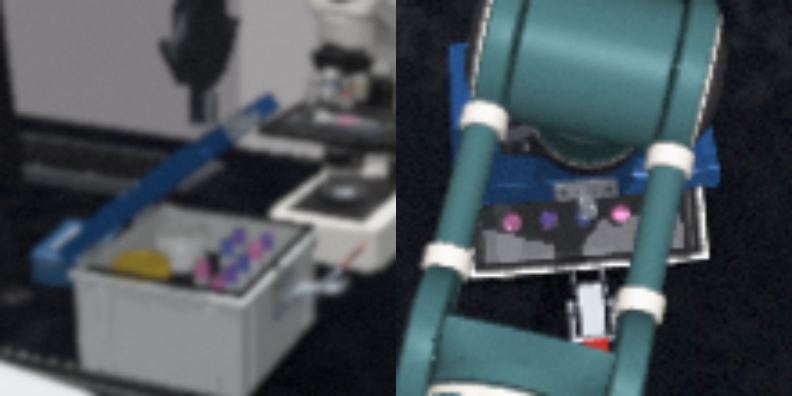

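The lid is following the fingers down and is now at about 0.65–0.7 rad. I'll continue along the arc.

Request:
jog_arm(turn=[[0, 0, 0], [0, 0, 0], [0, 0, 0], [0, 0, 0], [0, 0, 0], [0, 0, 0], [0, 0, 0], [0, 0, 0], [0, 0, 0], [0, 0, 0], [0, 0, 0], [0, 0, 0]], delta_pos=[[-0.0045, 0, 0.006], [-0.0055, 0, 0.006], [-0.0053, 0, 0.006], [-0.0053, 0, 0.006], [-0.0046, 0, 0.0065], [-0.0046, 0, 0.0065], [-0.004, 0, 0.007], [-0.004, 0, 0.007], [-0.0032, 0, 0.0073], [-0.0032, 0, 0.0073], [-0.0024, 0, 0.0076], [-0.0024, 0, 0.0076]], gripper=[0, 0, 0, 0, 0, 0, 0, 0, 0, 0, 0, 0])

```text
time: 5.87
tool_pos: [0.5805, -0.1329, 0.1516]
tcp_rot: [-3.14, -0.102, 0.0]
wrist_force: [-0.4, 0.3, -0.6]
width: -0.006
grip_force: 0.0
```

```bash
python3 -c "
from h import *
plan([-.047,0,.1516])"
```

```text
t 5.8667 q [-0.27  0.18  1.86  0.    1.1   1.24] case pos [-46.6  -1.2 151.6] F [-0.4  0.3 -0.6]
turn [-0.  0. -0.] delta in target-tool axes mm [-0.4 -1.2 -0. ] in cur axes [-0.4 -1.2 -0. ]
```

Request:
jog_arm(turn=[[0, 0, 0], [0, 0, 0], [0, 0, 0], [0, 0, 0]], delta_pos=[[-0.001, 0, 0.004], [-0.001, 0, 0.003], [-0.0005, 0, 0.003], [0, 0, 0.002]], gripper=[0, 0, 0, 0])

```text
time: 6.2
tool_pos: [0.5784, -0.1331, 0.1401]
tcp_rot: [3.14, 0.102, 0.0]
wrist_force: [0.5, 0.7, -0.4]
width: 0.002
grip_force: 0.0
```

Request:
jog_arm(turn=[[0, 0, 0], [0, 0, 0]], delta_pos=[[0, 0, 0.001], [0, 0, 0.001]], gripper=[0, 0])

```text
time: 6.37
tool_pos: [0.5786, -0.1331, 0.1386]
tcp_rot: [3.14, 0.102, 0.001]
wrist_force: [-0.1, 0.3, 0.1]
width: -0.0
grip_force: 0.0
```

Request:
jog_arm(turn=[[0, 0, 0], [0, 0, 0]], delta_pos=[[0, 0, 0.001], [0, 0, 0]], gripper=[0, 0])

```text
time: 6.53
tool_pos: [0.5784, -0.133, 0.1374]
tcp_rot: [3.14, 0.102, 0.0]
wrist_force: [-0.7, 0.4, -0.2]
width: -0.001
grip_force: 0.0
```

Request:
jog_arm(turn=[[0, 0, 0], [0, 0, 0], [0, 0, 0]], delta_pos=[[0, 0, 0.001], [0, 0, 0.001], [0, 0, 0]], gripper=[0, 0, 0])

```text
time: 6.78
tool_pos: [0.5786, -0.1331, 0.1358]
tcp_rot: [3.14, 0.102, 0.001]
wrist_force: [-0.5, 0.0, 2.1]
width: 0.001
grip_force: 1.2
```

```bash
python3 -c "
from h import *
plan([-.047,0,.136])
T=vision.read_camera('top');S=vision.read_camera('scene')
a=cv2.resize(S[120:240,255:375],(396,396));b=cv2.resize(T[130:240,280:390],(396,396));cv2.imwrite('pics/c2.png',np.hstack([a,b])[:,:,::-1])"
```

```text
t 6.7833 q [-0.27  0.19  1.88  0.    1.07  1.24] case pos [-48.6  -1.3 135.8] F [-0.5  0.1  2.1]
turn [ 0.    -0.001 -0.   ] delta in target-tool axes mm [ 1.6 -1.3 -0.2] in cur axes [ 1.6 -1.3 -0.2]
```

View pics/c2.png

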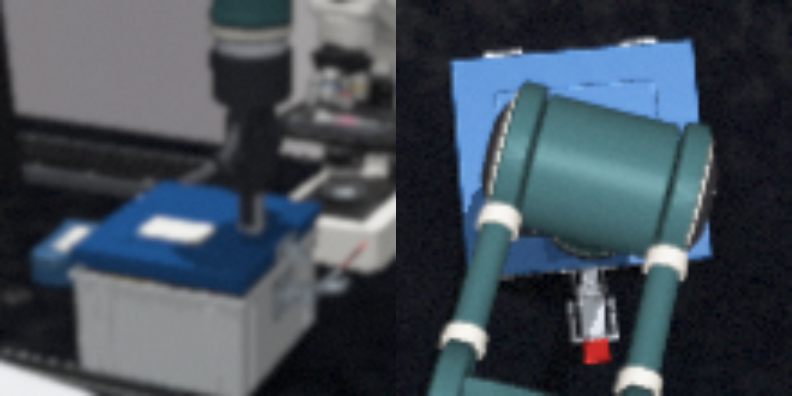

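Request:
jog_arm(turn=[[0, 0, 0], [0, 0, 0], [0, 0, 0], [0, 0, 0], [0, 0, 0], [0, 0, 0], [0, 0, 0], [0, 0, 0], [0, 0, 0], [0, 0, 0], [0, 0, 0]], delta_pos=[[0, 0, -0.02], [0, 0, -0.025], [0, 0, -0.025], [-0.019, -0.025, -0.02], [-0.019, -0.025, -0.02], [-0.019, -0.025, 0], [-0.019, -0.025, 0], [-0.019, -0.025, 0], [-0.019, -0.025, 0], [-0.019, -0.025, 0], [-0.019, -0.025, 0]], gripper=[0, 0, 0, 0.05, 0.05, 0.05, 0.05, 0.05, 0.05, 0.05, 0.05])

```text
time: 7.8
tool_pos: [0.4124, 0.0575, 0.2451]
tcp_rot: [-3.14, -0.101, -0.0]
wrist_force: [-0.8, 0.6, 0.3]
width: 0.587
grip_force: 0.0
```

```bash
python3 - <<'E'
from h import *
plan([-.047,0,.136])
T=np.mean([vision.read_camera('top') for _ in range(4)],0).astype(np.uint8);S=np.mean([vision.read_camera('scene') for _ in range(4)],0).astype(np.uint8)
cv2.imwrite('pics/T3.png',T[:,:,::-1]);cv2.imwrite('pics/S3.png',S[:,:,::-1])
a=cv2.resize(S[180:225,335:380],(396,396),interpolation=cv2.INTER_CUBIC);b=cv2.resize(T[192:237,312:357],(396,396),interpolation=cv2.INTER_CUBIC);cv2.imwrite('pics/c3.png',np.hstack([a,b])[:,:,::-1])
E
```

```text
t 7.8 q [ 0.08 -0.25  2.1   0.    1.3   1.59] case pos [-202.1  199.7  245.1] F [-0.7  0.7  0.3]
turn [-0.    -0.    -0.001] delta in target-tool axes mm [155.1 199.7 109.1] in cur axes [155.2 199.6 109.1]
```

View pics/c3.png

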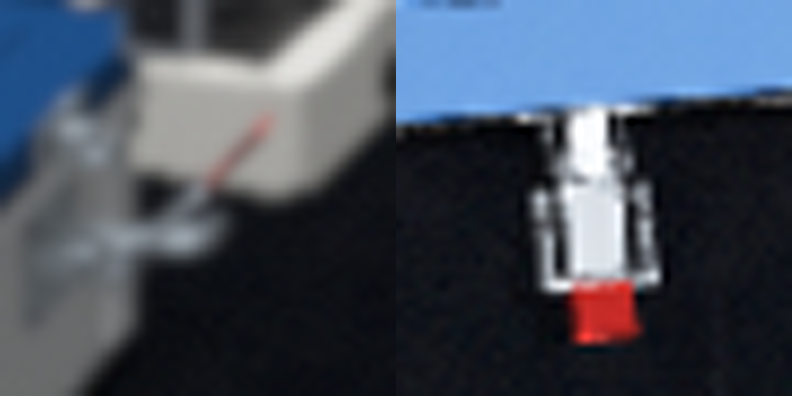

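The scene crop shows the lever tip at about (360,206.7) and the tab edge-on from (359.4,200.7) to (365.5,193.6). In the top crop, the red tab spans rows 224–231, centred at column 335.7. The keeper is in front of the lid at columns 332–336, rows 204–212.

```bash
python3 - <<'E'
from h import *
np.set_printoptions(precision=1,suppress=True)
a=ony("scene",(359.4,200.7));b=ony("scene",(365.5,193.6));print("tab ends",a,b,np.hypot(*(b-a)[[0,2]]),"lean",np.arctan2(a[0]-b[0],b[2]-a[2]))
print("lever tip",ony("scene",(359,207)))
for r,z in ((205.4,.125),(207,.12),(210,.12),(212.5,.12),(212.5,.085),(224.2,.12),(225,.115),(230.9,.14)): print(r,z,w2c(onz("top",(335.3,r),z))*1000)
for L in (1.5,1.6,1.7,1.8):
  for le in (.5,.6,.7): print(L,le,[proj("scene",c2w(bail(L,le,d))) for d in (.048,.0763)],[proj("top",c2w(bail(L,le,d))) for d in (.048,.0763)])
S=cv2.imread("pics/S3.png")[:,:,::-1];T=cv2.imread("pics/T3.png")[:,:,::-1]
g=S[188:206,354:372].astype(int);w=g[...,0]-g[...,1:].max(2)
for y in range(18):
    k=np.clip(w[y]-10,0,None); 
    if k.sum()>8: print(y+188,354+(k*np.arange(18)).sum()/k.sum(),k.sum())
print(red(T,(325,215,345,240)))
E
```

```text
tab ends [-145.2    0.   112.5] [-163.6    0.   138.7] 32.04379369272201 lean 0.6127315136758135
lever tip [-144.6    0.    91.3]
205.4 0.125 [-88.9  -4.1 125. ]
207 0.12 [-93.3  -3.8 120. ]
210 0.12 [-102.1   -3.   120. ]
212.5 0.12 [-109.4   -2.4  120. ]
212.5 0.085 [-108.4   -3.3   85. ]
224.2 0.12 [-143.6    0.5  120. ]
225 0.115 [-146.     0.6  115. ]
230.9 0.14 [-162.9    2.6  140. ]
1.5 0.5 [array([357.6, 198.8]), array([362.1, 191.9])] [array([335.3, 222.7]), array([335.9, 227.3])]
1.5 0.6 [array([358.8, 199.8]), array([364.1, 193.4])] [array([335.4, 224.1]), array([336.1, 229.6])]
1.5 0.7 [array([360. , 200.8]), array([366. , 195.1])] [array([335.5, 225.4]), array([336.2, 231.6])]
1.6 0.5 [array([357.7, 198.5]), array([362.2, 191.5])] [array([335.3, 222.8]), array([336. , 227.5])]
1.6 0.6 [array([359. , 199.4]), array([364.2, 193.1])] [array([335.4, 224.2]), array([336.1, 229.7])]
1.6 0.7 [array([360.1, 200.5]), array([366.1, 194.8])] [array([335.5, 225.5]), array([336.3, 231.8])]
1.7 0.5 [array([357.8, 198.1]), array([362.3, 191.2])] [array([335.4, 222.9]), array([336. , 227.5])]
1.7 0.6 [array([359.1, 199.1]), array([364.3, 192.7])] [array([335.5, 224.3]), array([336.1, 229.8])]
1.7 0.7 [array([360.2, 200.2]), array([366.2, 194.5])] [array([335.6, 225.6]), array([336.3, 231.9])]
1.8 0.5 [array([357.9, 197.8]), array([362.4, 190.8])] [array([335.4, 222.9]), array([336. , 227.6])]
1.8 0.6 [array([359.1, 198.8]), array([364.4, 192.4])] [array([335.5, 224.3]), array([336.1, 229.9])]
1.8 0.7 [array([360.3, 199.8]), array([366.3, 194.1])] [array([335.6, 225.6]), array([336.3, 231.9])]
193 364.6756756756757 37
194 364.1904761904762 63
195 363.7111111111111 45
196 362.5263157894737 19
197 361.2 20
198 360.15625 32
199 359.3611111111111 36
200 358.92857142857144 28
(array([335.1, 226.9]), np.int64(52), (np.int64(331), np.int64(339), np.int64(224), np.int64(230)))
```

```bash
cat >> h.py <<'E'
Y0=.002
def Rtilt(t): return RD@Ro.from_rotvec([0,t,0]).as_matrix()
def tcp(L,lean,tilt,back=0.,s=.006):
    p=bail(L,lean,.0693)+(s-back)*np.array([np.sin(tilt),0,-np.cos(tilt)]); p[1]=Y0; return p
E
python3 - <<'E'
from h import *
print(tcp(1.65,.64,.35),bail(1.65,.64,.0478))
plan(tcp(1.65,.64,.35,.06),Rtilt(.35))
E
```

```text
[-0.15603694  0.002       0.12732092] [-0.14525462  0.          0.1157121 ]
t 8.2 q [ 0.07 -0.25  2.1  -0.    1.3   1.58] case pos [-200.2  198.   245.4] F [-0.3 -0.3  0.4]
turn [ 0.     0.35  -0.001] delta in target-tool axes mm [  1. 196.  66.] in cur axes [ 23.8 196.   61.7]
```

Request:
jog_arm(turn=[[0, 0.0875, 0], [0, 0.0875, 0], [0, 0.0875, 0], [0, 0.0875, 0], [0, 0, 0], [0, 0, 0], [0, 0, 0], [0, 0, 0], [0, 0, 0]], delta_pos=[[0, 0.0245, 0], [0, 0.0245, 0], [0, 0.0245, 0], [0, 0.0245, 0], [0, 0.0245, 0.0165], [0, 0.0245, 0.0165], [0, 0.0245, 0.0165], [0, 0.0245, 0.0165], [0, 0, 0]], gripper=[0.045, 0.045, 0.045, 0.045, 0.045, 0.045, 0.045, 0.045, 0.045])

```text
time: 8.95
tool_pos: [0.4481, -0.1412, 0.1802]
tcp_rot: [-3.083, -0.092, -0.538]
wrist_force: [-1.8, 0.5, 0.1]
width: 0.529
grip_force: 0.0
```

```bash
python3 - <<'E'
from h import *
plan(tcp(1.65,.64,.35,.03),Rtilt(.35))
E
```

```text
t 8.95 q [-0.49 -0.31  2.3   0.24  0.87  0.89] case pos [-179.4   -1.   180.2] F [-1.8  0.6  0.1]
turn [ 0.001  0.004 -0.005] delta in target-tool axes mm [ 3.8 -3.  27.7] in cur axes [ 3.9 -3.  27.7]
```

Request:
jog_arm(turn=[[0, 0, 0], [0, 0, 0], [0, 0, 0], [0, 0, 0], [0, 0, 0]], delta_pos=[[0.002, -0.0015, 0.012], [0.002, -0.0015, 0.012], [0, 0, 0.012], [0, 0, 0.012], [0, 0, 0.0097]], gripper=[0.045, 0.045, 0.045, 0.045, 0.045])

```text
time: 9.37
tool_pos: [0.4724, -0.1332, 0.1298]
tcp_rot: [-3.081, -0.098, -0.543]
wrist_force: [-0.1, 0.0, 0.2]
width: 0.535
grip_force: 0.0
```

```bash
python3 - <<'E'
from h import *
plan(tcp(1.65,.64,.35),Rtilt(.35))
S=vision.read_camera('scene');T=vision.read_camera('top')
a=cv2.resize(S[165:225,330:390],(396,396),interpolation=cv2.INTER_CUBIC);b=cv2.resize(T[192:237,312:357],(396,396),interpolation=cv2.INTER_CUBIC);cv2.imwrite('pics/c4.png',np.hstack([a,b])[:,:,::-1])
E
```

```text
t 9.3667 q [-0.44 -0.2   2.32  0.25  0.73  0.9 ] case pos [-154.6    5.4  129.8] F [-0.   0.   0.2]
turn [-0.     0.001 -0.001] delta in target-tool axes mm [-2.2  3.4  1.8] in cur axes [-2.2  3.4  1.8]
```

View pics/c4.png

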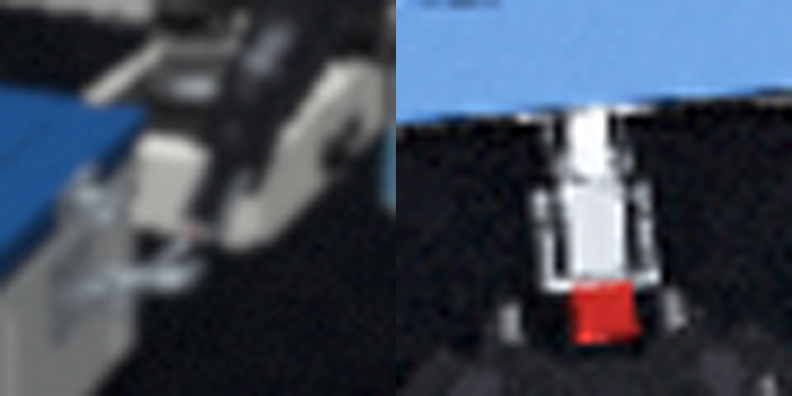

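The fingers straddle the red tab. In the top crop they are at columns 510 and 675 and the tab is centred at 605, so I need to shift about 4 mm to the right and then close.

Request:
jog_arm(turn=[[0, 0, 0], [0, 0, 0], [0, 0, 0], [0, 0, 0], [0, 0, 0], [0, 0, 0]], delta_pos=[[-0.001, 0.0019, 0.001], [-0.001, 0.0019, 0.001], [0, 0, 0], [0, 0, 0], [0, 0, 0], [0, 0, 0]], gripper=[0.03, 0.026, 0.018, 0.012, 0.012, 0.012], grip_force=25)

```text
time: 9.97
tool_pos: [0.4716, -0.1371, 0.1287]
tcp_rot: [-3.082, -0.1, -0.546]
wrist_force: [-0.5, -0.3, 1.0]
width: 0.212
grip_force: 24.5
```

```bash
python3 - <<'E'
from h import *
np.set_printoptions(precision=1,suppress=True)
plan(tcp(1.65,.64,.35),Rtilt(.35))
# path: L 1.65->2.4, lean .64->-?, trough mid unknown u; list tcp offsets
s=read_state();print(s["width"],s["grip_force"])
for L in (1.6,1.8,2.0,2.2,2.4,2.5):
  for le in (.64,.3,0,-.2,-.3,-.4): print(L,le,"bar",bail(L,le,.0478)[[0,2]]*1e3,"tab",bail(L,le,.0693)[[0,2]]*1e3)
E
```

```text
t 9.9667 q [-0.5 -0.2  2.3  0.3  0.7  0.9] case pos [-155.6    1.6  128.7] F [-0.5 -0.3  1. ]
turn [ 0. -0.  0.] delta in target-tool axes mm [-0.8 -0.4  1.1] in cur axes [-0.8 -0.4  1.1]
0.21176275244340934 24.546068608760834
1.6 0.64 bar [-145.1  115.1] tab [-157.9  132.4]
1.6 0.3 bar [-130.7  122.5] tab [-137.  143.]
1.6 0 bar [-116.6  124.6] tab [-116.6  146.1]
1.6 -0.2 bar [-107.1  123.6] tab [-102.8  144.7]
1.6 -0.3 bar [-102.4  122.5] tab [-96.1 143. ]
1.6 -0.4 bar [-97.9 120.8] tab [-89.6 140.6]
1.8 0.64 bar [-145.5  117.5] tab [-158.4  134.7]
1.8 0.3 bar [-131.1  124.8] tab [-137.4  145.4]
1.8 0 bar [-117.  127.] tab [-117.   148.5]
1.8 -0.2 bar [-107.5  126. ] tab [-103.2  147.1]
1.8 -0.3 bar [-102.8  124.8] tab [-96.5 145.4]
1.8 -0.4 bar [-98.4 123.2] tab [-90. 143.]
2.0 0.64 bar [-145.4  119.9] tab [-158.3  137.1]
2.0 0.3 bar [-131.   127.2] tab [-137.4  147.8]
2.0 0 bar [-116.9  129.3] tab [-116.9  150.8]
2.0 -0.2 bar [-107.4  128.4] tab [-103.1  149.5]
2.0 -0.3 bar [-102.8  127.2] tab [-96.4 147.8]
2.0 -0.4 bar [-98.3 125.6] tab [-89.9 145.4]
2.2 0.64 bar [-144.9  122.2] tab [-157.7  139.5]
2.2 0.3 bar [-130.5  129.5] tab [-136.8  150.1]
2.2 0 bar [-116.4  131.7] tab [-116.4  153.2]
2.2 -0.2 bar [-106.9  130.7] tab [-102.6  151.8]
2.2 -0.3 bar [-102.2  129.5] tab [-95.9 150.1]
2.2 -0.4 bar [-97.7 127.9] tab [-89.4 147.7]
2.4 0.64 bar [-143.9  124.4] tab [-156.7  141.6]
2.4 0.3 bar [-129.5  131.7] tab [-135.8  152.3]
2.4 0 bar [-115.4  133.9] tab [-115.4  155.4]
2.4 -0.2 bar [-105.9  132.9] tab [-101.6  154. ]
2.4 -0.3 bar [-101.2  131.7] tab [-94.9 152.3]
2.4 -0.4 bar [-96.7 130.1] tab [-88.4 149.9]
2.5 0.64 bar [-143.2  125.4] tab [-156.1  142.6]
2.5 0.3 bar [-128.8  132.7] tab [-135.2  153.3]
2.5 0 bar [-114.7  134.9] tab [-114.7  156.4]
2.5 -0.2 bar [-105.2  133.9] tab [-100.9  155. ]
2.5 -0.3 bar [-100.6  132.7] tab [-94.2 153.3]
2.5 -0.4 bar [-96.1 131.1] tab [-87.7 150.9]
```

```bash
cat >> h.py <<'E'
def rows(a,b,n,s=.006):
    """(L,lean,tilt) a->b in n rows: tool-frame deltas"""
    a,b=np.array(a),np.array(b); out=[]
    for k in range(n):
        p,q=a+(b-a)*k/n,a+(b-a)*(k+1)/n
        d=Rtilt(p[2]).T@RC@(tcp(*q,s=s)-tcp(*p,s=s)); out.append(np.round(d,4).tolist())
    print("turn y",round((b[2]-a[2])/n,4)); print(out); print("end",np.round(tcp(*b,s=s)*1000,1),"bar",np.round(bail(b[0],b[1],.0478)*1000,1))
E
python3 - <<'E'
from h import *
rows((1.65,.64,.35),(2.0,.1,-.19),8)
E
```

```text
turn y -0.0675
[[0.0042, -0.0, -0.0017], [0.0042, -0.0, -0.0017], [0.0042, -0.0, -0.0017], [0.0042, -0.0, -0.0017], [0.0041, -0.0, -0.0017], [0.0041, -0.0, -0.0017], [0.0041, -0.0, -0.0017], [0.0041, -0.0, -0.0017]]
end [-125.     2.   144.6] bar [-121.7    0.   129.1]
```

Request:
jog_arm(turn=[[0, -0.0675, 0], [0, -0.0675, 0], [0, -0.0675, 0], [0, -0.0675, 0]], delta_pos=[[0.0042, 0, -0.0017], [0.0042, 0, -0.0017], [0.0042, 0, -0.0017], [0.0042, 0, -0.0017]], gripper=[0.012, 0.012, 0.012, 0.012])

```text
time: 10.3
tool_pos: [0.4863, -0.1362, 0.1395]
tcp_rot: [-3.136, -0.101, -0.123]
wrist_force: [0.9, -0.4, -2.8]
width: 0.215
grip_force: 24.8
```

Request:
jog_arm(turn=[[0, -0.0675, 0], [0, -0.0675, 0], [0, -0.0675, 0], [0, -0.0675, 0], [0, 0, 0]], delta_pos=[[0.0041, 0, -0.0017], [0.0041, 0, -0.0017], [0.0041, 0, -0.0017], [0.0041, 0, -0.0017], [0, 0, 0]], gripper=[0.012, 0.012, 0.012, 0.012, 0.012])

```text
time: 10.72
tool_pos: [0.5051, -0.135, 0.1451]
tcp_rot: [3.119, 0.103, -0.298]
wrist_force: [0.5, -1.6, 0.5]
width: 0.214
grip_force: 25.2
```

```bash
python3 - <<'E'
from h import *
plan(tcp(2.0,.1,-.19),Rtilt(-.19))
S=vision.read_camera('scene');T=vision.read_camera('top')
a=cv2.resize(S[165:225,330:390],(396,396),interpolation=cv2.INTER_CUBIC);b=cv2.resize(T[187:232,312:357],(396,396),interpolation=cv2.INTER_CUBIC);cv2.imwrite('pics/c5.png',np.hstack([a,b])[:,:,::-1])
E
```

```text
t 10.7167 q [-0.27  0.17  1.89 -0.07  1.26  1.26] case pos [-122.1    1.6  145.1] F [ 0.4 -1.6  0.5]
turn [0.001 0.001 0.001] delta in target-tool axes mm [-2.8 -0.4  1. ] in cur axes [-2.8 -0.4  1. ]
```

View pics/c5.png

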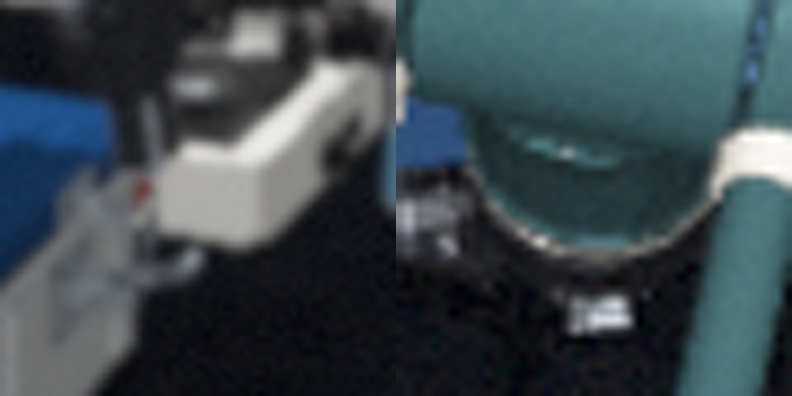

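The scene crop shows the bail nearly upright, held at the red tab at (142,190), with the lever still sticking out at about 2 rad. I'll regrip with the tool tilted so that it ends nearly vertical at the seat.

Request:
jog_arm(turn=[[0, 0, 0], [0, 0, 0], [0, 0, 0], [0, 0.088, 0], [0, 0.088, 0], [0, 0.088, 0], [0, 0.088, 0], [0, 0.088, 0], [0, 0, 0], [0, 0, 0], [0, 0, 0], [0, 0, 0]], delta_pos=[[0, 0, 0], [0, 0, 0], [0, 0, 0], [0, 0, -0.0005], [0, 0, -0.0005], [0, 0, -0.0005], [0, 0, -0.0005], [0, 0, -0.001], [0, 0, 0], [0, 0, 0], [0, 0, 0], [0, 0, 0]], gripper=[0.032, 0.032, 0.032, 0.032, 0.032, 0.032, 0.032, 0.032, 0.012, 0.012, 0.012, 0.012], grip_force=25)

```text
time: 11.82
tool_pos: [0.503, -0.1349, 0.1485]
tcp_rot: [-3.108, -0.101, -0.389]
wrist_force: [-0.0, -1.8, -1.1]
width: 0.208
grip_force: 24.7
```

```bash
python3 - <<'E'
from h import *
plan(tcp(2.0,.1,.25,s=.003),Rtilt(.25))
rows((2.0,.1,.25),(1.82,.06,.21),2,s=.003)
rows((1.82,.06,.21),(1.82,-.14,.01),10,s=.003)
E
```

```text
t 11.8167 q [-0.38 -0.11  2.18  0.14  0.84  1.04] case pos [-124.2    1.7  148.5] F [-0.1 -1.8 -1.1]
turn [0.    0.001 0.   ] delta in target-tool axes mm [ 0.9 -0.3  1.1] in cur axes [ 0.9 -0.3  1.1]
turn y -0.02
[[0.001, -0.0, 0.0012], [0.0011, -0.0, 0.0013]]
end [-120.5    2.   145.6] bar [-119.9    0.   127.1]
turn y -0.02
[[0.0013, -0.0, 0.0002], [0.0013, -0.0, 0.0002], [0.0013, -0.0, 0.0002], [0.0013, -0.0, 0.0002], [0.0013, -0.0, 0.0002], [0.0013, -0.0, 0.0002], [0.0013, -0.0, 0.0002], [0.0013, -0.0, 0.0002], [0.0013, -0.0, 0.0002], [0.0013, -0.0, 0.0002]]
end [-107.3    2.   145. ] bar [-110.3    0.   126.7]
```

```bash
python3 - <<'E'
from h import *
rows((2.0,.1,.25),(1.6,.08,.23),4,s=.003)
rows((1.6,.08,.23),(1.6,-.14,.01),10,s=.003)
E
```

```text
turn y -0.005
[[-0.0001, -0.0, 0.0012], [0.0001, -0.0, 0.0012], [0.0002, -0.0, 0.0012], [0.0003, -0.0, 0.0013]]
end [-121.4    2.   142.9] bar [-120.4    0.   124.4]
turn y -0.022
[[0.0014, -0.0, 0.0002], [0.0014, -0.0, 0.0002], [0.0014, -0.0, 0.0002], [0.0014, -0.0, 0.0002], [0.0014, -0.0, 0.0002], [0.0014, -0.0, 0.0002], [0.0014, -0.0, 0.0002], [0.0014, -0.0, 0.0002], [0.0014, -0.0, 0.0002], [0.0014, -0.0, 0.0002]]
end [-106.9    2.   142.4] bar [-109.9    0.   124.1]
```

Request:
jog_arm(turn=[[0, -0.005, 0], [0, -0.005, 0], [0, -0.005, 0], [0, -0.005, 0], [0, 0, 0]], delta_pos=[[0, 0, 0.0012], [0, 0, 0.0012], [0, 0, 0.0012], [0, 0, 0.0012], [0, 0, 0]], gripper=[0.012, 0.012, 0.012, 0.012, 0.012])

```text
time: 12.23
tool_pos: [0.5039, -0.1347, 0.1433]
tcp_rot: [-3.112, -0.102, -0.358]
wrist_force: [-0.3, -0.7, 1.1]
width: 0.211
grip_force: 24.9
```

Request:
jog_arm(turn=[[0, -0.022, 0], [0, -0.022, 0], [0, 0, 0]], delta_pos=[[0.0014, 0, 0.0002], [0.0014, 0, 0.0002], [0, 0, 0]], gripper=[0.012, 0.012, 0.012])

```text
time: 12.48
tool_pos: [0.5068, -0.1345, 0.1434]
tcp_rot: [-3.121, -0.102, -0.288]
wrist_force: [0.2, -1.6, 0.4]
width: 0.206
grip_force: 24.9
```

Request:
jog_arm(turn=[[0, -0.022, 0], [0, -0.022, 0], [0, 0, 0]], delta_pos=[[0.0014, 0, 0.0002], [0.0014, 0, 0.0002], [0, 0, 0]], gripper=[0.012, 0.012, 0.012])

```text
time: 12.73
tool_pos: [0.5098, -0.1343, 0.1436]
tcp_rot: [-3.128, -0.102, -0.22]
wrist_force: [-0.5, -1.8, -0.2]
width: 0.207
grip_force: 25.0
```

Request:
jog_arm(turn=[[0, -0.022, 0], [0, 0, 0]], delta_pos=[[0.0014, 0, 0.0002], [0, 0, 0]], gripper=[0.012, 0.012])

```text
time: 12.9
tool_pos: [0.511, -0.1342, 0.1437]
tcp_rot: [-3.131, -0.102, -0.186]
wrist_force: [0.1, -2.4, -0.3]
width: 0.206
grip_force: 24.9
```

Request:
jog_arm(turn=[[0, -0.022, 0], [0, 0, 0]], delta_pos=[[0.0014, 0, 0.0002], [0, 0, 0]], gripper=[0.012, 0.012])

```text
time: 13.07
tool_pos: [0.5124, -0.1341, 0.1437]
tcp_rot: [-3.133, -0.102, -0.152]
wrist_force: [-0.3, -1.2, -0.7]
width: 0.206
grip_force: 25.0
```

Request:
jog_arm(turn=[[0, -0.022, 0], [0, 0, 0]], delta_pos=[[0.0014, 0, 0.0002], [0, 0, 0]], gripper=[0.012, 0.012])

```text
time: 13.23
tool_pos: [0.5129, -0.134, 0.1436]
tcp_rot: [-3.135, -0.102, -0.114]
wrist_force: [-4.2, -2.7, 2.6]
width: 0.206
grip_force: 25.3
```

Request:
jog_arm(turn=[[0, -0.022, 0], [0, 0, 0]], delta_pos=[[0.0014, 0, 0.0002], [0, 0, 0]], gripper=[0.012, 0.012])

```text
time: 13.4
tool_pos: [0.5132, -0.134, 0.1435]
tcp_rot: [-3.137, -0.102, -0.076]
wrist_force: [-8.0, -2.2, 5.7]
width: 0.208
grip_force: 25.6
```

Request:
jog_arm(turn=[[0, -0.022, 0], [0, 0, 0]], delta_pos=[[0.0014, 0, 0.0002], [0, 0, 0]], gripper=[0.012, 0.012])

```text
time: 13.57
tool_pos: [0.5134, -0.134, 0.1433]
tcp_rot: [-3.138, -0.103, -0.037]
wrist_force: [-12.3, -3.6, 8.0]
width: 0.21
grip_force: 25.9
```

Contact with the lip is clear: the force rises to −12 N in x, with first touch about 2.7 rows earlier. I'll back off, lift over the lip, move 8 mm past the touch point and lower by feel.

```bash
python3 - <<'E'
from h import *
k=dict(s=.003)
rows((1.6,-.118,.032),(1.6,-.03,.12),3,**k)
rows((1.6,-.03,.12),(2.45,0,.15),6,**k)
from scipy.optimize import brentq
f=lambda L:brentq(lambda l:bail(L,l,.0478)[0]+.1058,-.5,.3)
l2=f(2.45);l1=f(2.0);l0=f(1.5);print(l2,l1,l0)
rows((2.45,0,.15),(2.45,l2,.15+l2),6,**k)
rows((2.45,l2,.15+l2),(2.0,l1,.15+l1),4,**k)
rows((2.0,l1,.15+l1),(1.5,l0,.15+l0),6,**k)
E
```

```text
turn y 0.0293
[[-0.0019, 0.0, -0.0003], [-0.0019, 0.0, -0.0003], [-0.0019, 0.0, -0.0003]]
end [-114.1    2.   143.1] bar [-115.1    0.   124.6]
turn y 0.005
[[-0.0005, 0.0, -0.0017], [-0.0002, 0.0, -0.0017], [0.0, 0.0, -0.0017], [0.0003, -0.0, -0.0016], [0.0005, -0.0, -0.0015], [0.0007, -0.0, -0.0014]]
end [-114.6    2.   152.9] bar [-115.     0.   134.4]
-0.19458941294870472 -0.23435648237709725 -0.21899455947857283
turn y -0.0324
[[0.0021, -0.0, 0.0004], [0.0021, -0.0, 0.0004], [0.0021, -0.0, 0.0004], [0.0021, -0.0, 0.0004], [0.0021, -0.0, 0.0004], [0.0021, -0.0, 0.0004]]
end [-101.8    2.   151.6] bar [-105.8    0.   133.5]
turn y -0.0099
[[0.0, 0.0, 0.0013], [0.0002, -0.0, 0.0014], [0.0003, -0.0, 0.0014], [0.0005, -0.0, 0.0014]]
end [-101.1    2.   146. ] bar [-105.8    0.   128. ]
turn y 0.0026
[[-0.0002, 0.0, 0.001], [-0.0001, 0.0, 0.001], [-0.0, 0.0, 0.001], [0.0001, 0.0, 0.0009], [0.0001, -0.0, 0.0009], [0.0002, -0.0, 0.0009]]
end [-101.3    2.   140.3] bar [-105.8    0.   122.3]
```

Request:
jog_arm(turn=[[0, 0.0293, 0], [0, 0.0293, 0], [0, 0.0293, 0], [0, 0.005, 0], [0, 0.005, 0], [0, 0.005, 0], [0, 0.005, 0], [0, 0.005, 0], [0, 0.005, 0], [0, 0, 0]], delta_pos=[[-0.0019, 0, -0.0003], [-0.0019, 0, -0.0003], [-0.0019, 0, -0.0003], [-0.0005, 0, -0.0017], [-0.0002, 0, -0.0017], [0, 0, -0.0017], [0.0003, 0, -0.0016], [0.0005, 0, -0.0015], [0.0007, 0, -0.0014], [0, 0, 0]], gripper=[0.012, 0.012, 0.012, 0.012, 0.012, 0.012, 0.012, 0.012, 0.012, 0.012])

```text
time: 14.4
tool_pos: [0.5107, -0.1343, 0.1545]
tcp_rot: [-3.126, -0.101, -0.237]
wrist_force: [-0.3, -0.4, -2.2]
width: 0.206
grip_force: 25.2
```

Request:
jog_arm(turn=[[0, -0.0324, 0], [0, -0.0324, 0], [0, -0.0324, 0], [0, -0.0324, 0], [0, -0.0324, 0], [0, -0.0324, 0], [0, 0, 0]], delta_pos=[[0.0021, 0, 0.0004], [0.0021, 0, 0.0004], [0.0021, 0, 0.0004], [0.0021, 0, 0.0004], [0.0021, 0, 0.0004], [0.0021, 0, 0.0004], [0, 0, 0]], gripper=[0.012, 0.012, 0.012, 0.012, 0.012, 0.012, 0.012])

```text
time: 14.98
tool_pos: [0.5253, -0.1335, 0.1535]
tcp_rot: [3.137, 0.103, -0.066]
wrist_force: [0.3, -0.5, 2.9]
width: 0.205
grip_force: 25.7
```

```bash
python3 - <<'E'
from h import *
plan(tcp(2.45,-.1946,-.0446,s=.003),Rtilt(-.0446))
E
```

```text
t 14.9833 q [-0.29  0.1   1.94 -0.02  1.13  1.23] case pos [-101.8    1.7  153.5] F [ 0.2 -0.5  2.9]
turn [ 0.001 -0.003  0.   ] delta in target-tool axes mm [ 0.1 -0.3  1.9] in cur axes [ 0.1 -0.3  1.9]
```

Request:
jog_arm(turn=[[0, 0, 0], [0, 0, 0], [0, 0, 0]], delta_pos=[[-0.001, 0, 0.001], [-0.001, 0, 0.001], [0, 0, 0]], gripper=[0.012, 0.012, 0.012])

```text
time: 15.23
tool_pos: [0.5202, -0.1337, 0.1504]
tcp_rot: [3.138, 0.102, -0.069]
wrist_force: [-0.1, -0.5, 1.0]
width: 0.207
grip_force: 25.4
```

Request:
jog_arm(turn=[[0, -0.01, 0], [0, -0.01, 0], [0, -0.01, 0], [0, 0, 0]], delta_pos=[[0, 0, 0.0013], [0.0002, 0, 0.0014], [0.0003, 0, 0.0014], [0, 0, 0]], gripper=[0.012, 0.012, 0.012, 0.012])

```text
time: 15.57
tool_pos: [0.5224, -0.1338, 0.1469]
tcp_rot: [3.135, 0.101, -0.111]
wrist_force: [4.8, -1.4, 2.7]
width: 0.206
grip_force: 25.6
```

Request:
jog_arm(turn=[[0, 0, 0], [0, 0, 0]], delta_pos=[[0.0005, 0, 0.001], [0, 0, 0]], gripper=[0.012, 0.012])

```text
time: 15.73
tool_pos: [0.5223, -0.1337, 0.1455]
tcp_rot: [3.135, 0.101, -0.113]
wrist_force: [4.5, -0.5, 3.6]
width: 0.207
grip_force: 25.7
```

Request:
jog_arm(turn=[[0, 0, 0], [0, 0, 0]], delta_pos=[[0.0005, 0, 0.001], [0, 0, 0]], gripper=[0.012, 0.012])

```text
time: 15.9
tool_pos: [0.5221, -0.1336, 0.1442]
tcp_rot: [3.135, 0.102, -0.115]
wrist_force: [4.1, -0.7, 3.5]
width: 0.206
grip_force: 25.6
```

Request:
jog_arm(turn=[[0, 0, 0], [0, 0, 0]], delta_pos=[[0.0005, 0, 0.001], [0, 0, 0.001]], gripper=[0.012, 0.012])

```text
time: 16.07
tool_pos: [0.5219, -0.1337, 0.1422]
tcp_rot: [3.135, 0.102, -0.117]
wrist_force: [1.8, -1.5, 7.9]
width: 0.204
grip_force: 26.0
```

Request:
jog_arm(turn=[[0, 0, 0], [0, 0, 0]], delta_pos=[[0, 0, 0.001], [0, 0, 0]], gripper=[0.012, 0.012])

```text
time: 16.23
tool_pos: [0.522, -0.1337, 0.1421]
tcp_rot: [3.135, 0.102, -0.116]
wrist_force: [0.4, -1.1, 9.8]
width: 0.209
grip_force: 26.2
```

Request:
jog_arm(turn=[[0, 0, 0], [0, 0, 0], [0, 0, 0]], delta_pos=[[-0.0015, 0, -0.0008], [-0.0015, 0, 0], [0, 0, 0]], gripper=[0.012, 0.012, 0.012])

```text
time: 16.48
tool_pos: [0.5211, -0.1338, 0.1424]
tcp_rot: [3.135, 0.101, -0.108]
wrist_force: [8.1, -1.5, 0.9]
width: 0.209
grip_force: 25.3
```

Request:
jog_arm(turn=[[0, 0, 0], [0, 0, 0], [0, 0, 0], [0, 0, 0]], delta_pos=[[0.002, 0, 0], [0.002, 0, 0], [0.0015, 0, 0], [0, 0, 0]], gripper=[0.012, 0.012, 0.012, 0.012])

```text
time: 16.82
tool_pos: [0.5233, -0.1335, 0.1419]
tcp_rot: [3.135, 0.102, -0.121]
wrist_force: [-0.3, -1.4, 7.8]
width: 0.21
grip_force: 26.1
```

Request:
jog_arm(turn=[[0, 0, 0], [0, 0, 0], [0, 0, 0]], delta_pos=[[0.001, 0, 0], [0.001, 0, 0], [0, 0, 0]], gripper=[0.012, 0.012, 0.012])

```text
time: 17.07
tool_pos: [0.5251, -0.1334, 0.1418]
tcp_rot: [3.135, 0.102, -0.122]
wrist_force: [-1.0, -2.3, 8.5]
width: 0.205
grip_force: 26.2
```

```bash
python3 - <<'E'
from h import *
plan(tcp(1.5,-.22,-.07,s=.003),Rtilt(-.07))
S=vision.read_camera('scene')
a=cv2.resize(S[175:220,330:375],(540,540),interpolation=cv2.INTER_CUBIC);cv2.imwrite('pics/c6.png',a[:,:,::-1])
E
```

```text
t 17.0667 q [-0.28  0.14  1.93 -0.03  1.15  1.24] case pos [-102.     1.8  141.8] F [-1.2 -2.2  8.5]
turn [ 0.     0.008 -0.   ] delta in target-tool axes mm [ 0.9 -0.2  1.4] in cur axes [ 0.9 -0.2  1.4]
```

View pics/c6.png

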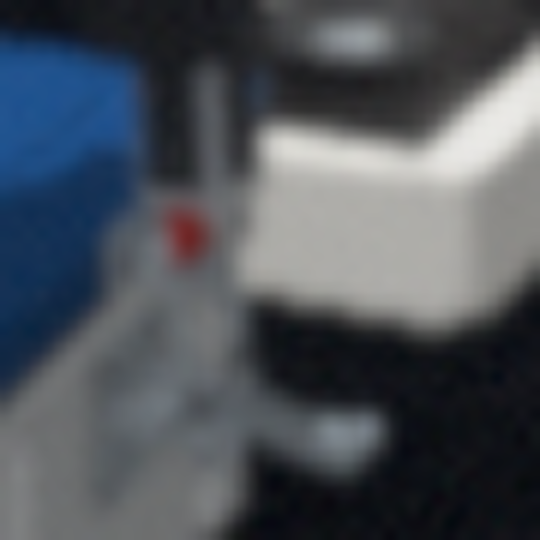

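The scene crop shows the bail upright at the keeper. The lever tip is at about (359.2,211.7), which puts the lever near 1.35 rad. That matches a seated bar at z ≈ 121 mm, and pulling back met 8 N, so the bail is hooked. I'll relax, let go of the tab and back off to tilt for the lever.

Request:
jog_arm(turn=[[0, 0, 0], [0, 0, 0], [0, 0, 0], [0, 0, 0], [0, 0, 0], [0, 0, 0], [0, 0, 0], [0, 0, 0], [0, 0, 0]], delta_pos=[[-0.0015, 0, -0.0005], [-0.0005, 0, 0], [0, 0, 0], [0, 0, 0], [0, 0, 0], [0, 0, -0.012], [0, 0, -0.012], [0, 0, -0.012], [0, 0, -0.012]], gripper=[0.012, 0.012, 0.036, 0.036, 0.036, 0.036, 0.036, 0.036, 0.036])

```text
time: 17.87
tool_pos: [0.5287, -0.1332, 0.1919]
tcp_rot: [3.135, 0.102, -0.115]
wrist_force: [0.1, 0.4, 0.8]
width: 0.424
grip_force: 0.0
```

Request:
jog_arm(turn=[[0, 0, 0], [0, 0, 0], [0, 0, 0], [0, 0, 0], [0, 0.11, 0], [0, 0.11, 0], [0, 0.11, 0], [0, 0.11, 0], [0, 0.11, 0], [0, 0.12, 0], [0, 0, 0]], delta_pos=[[-0.02, 0, 0], [-0.02, 0, 0], [-0.02, 0, 0], [-0.02, 0, 0], [0, 0, 0], [0, 0, 0], [0, 0, 0], [0, 0, 0], [0, 0, 0], [0, 0, 0], [0, 0, 0]], gripper=[0, 0, 0, 0, 0, 0, 0, 0, 0, 0, 0])

```text
time: 18.78
tool_pos: [0.444, -0.1361, 0.1919]
tcp_rot: [-2.983, -0.093, -0.907]
wrist_force: [-0.7, 1.2, -1.8]
width: -0.002
grip_force: 0.0
```

```bash
cat >> h.py <<'E'
def ptcp(L,t,c=.004,gap=0.):
    z=np.array([np.sin(t),0,-np.cos(t)]);x=np.array([np.cos(t),0,np.sin(t)])
    p=tip(L)-(.0032+gap)*z-c*x; p[1]=Y0; return p
E
python3 - <<'E'
from h import *
S=vision.read_camera('scene');T=vision.read_camera('top');cv2.imwrite('pics/S7.png',S[:,:,::-1]);cv2.imwrite('pics/T7.png',T[:,:,::-1])
g=S[180:215,335:372].astype(int);w=g[...,0]-g[...,1:].max(2);yy,xx=np.where(w>15);print(xx.mean()+335,yy.mean()+180,len(xx))
print(red(T,(320,190,350,240)))
print([ (l,proj("top",c2w(bail(1.35,l,.0623))),proj("scene",c2w(bail(1.35,l,.0623)))) for l in (-.3,-.2,0)])
print([(L,proj("scene",c2w(tip(L))),proj("top",c2w(tip(L)))) for L in (1.2,1.35,1.5)])
plan(ptcp(1.4,.6,gap=.03),Rtilt(.6))
E
```

```text
345.34375 191.875 32
(array([334.05833333, 207.515     ]), np.int64(21), (np.int64(331), np.int64(337), np.int64(206), np.int64(209)))
[(-0.3, array([334.215788  , 208.16412729]), array([344.68650708, 192.0438438 ])), (-0.2, array([334.40419094, 210.21187997]), array([346.53714075, 191.85698365])), (0, array([334.77780138, 214.44930698]), array([350.34952091, 192.05459846]))]
[(1.2, array([359.76350555, 213.50657828]), array([335.20126093, 225.59404544])), (1.35, array([360.14825421, 211.65387071]), array([335.28007277, 225.93498672])), (1.5, array([360.23160429, 209.71619869]), array([335.33244355, 225.95399017]))]
t 18.8833 q [-0.62 -0.45  2.43  0.54  0.76  0.57] case pos [-179.7    1.7  196.3] F [ 0.6 -0.7 -0.4]
turn [ 0.001  0.01  -0.002] delta in target-tool axes mm [-45.1  -0.3  81.4] in cur axes [-44.2  -0.3  81.9]
```

The tab stays where I left it: the measured lean is about −0.27 rad in both views, and the bar is at x ≈ −103 mm in the keeper. Now the lever.

Request:
jog_arm(turn=[[0, 0, 0], [0, 0, 0], [0, 0, 0], [0, 0, 0], [0, 0, 0], [0, 0, 0], [0, 0, 0], [0, 0, 0]], delta_pos=[[-0.0055, 0, 0.0102], [-0.0055, 0, 0.0102], [-0.0055, 0, 0.0102], [-0.0055, 0, 0.0102], [-0.0055, 0, 0.0102], [-0.0055, 0, 0.0102], [-0.0055, 0, 0.0102], [-0.0055, 0, 0.0102]], gripper=[0, 0, 0, 0, 0, 0, 0, 0])

```text
time: 19.55
tool_pos: [0.4608, -0.1384, 0.1059]
tcp_rot: [-2.985, -0.102, -0.912]
wrist_force: [0.1, -0.1, -0.3]
width: 0.002
grip_force: 0.0
```

```bash
python3 - <<'E'
from h import *
plan(ptcp(1.35,.6,gap=.008),Rtilt(.6))
Ls=np.arange(1.35,.05,-.1)
for a,b in zip(Ls,Ls[1:]): print(round(b,2),np.round(Rtilt(.6).T@RC@(ptcp(b,.6)-ptcp(a,.6))*1000,1),np.round(ptcp(b,.6)*1000,1))
E
```

```text
t 19.55 q [-0.6  -0.28  2.51  0.73  0.54  0.34] case pos [-166.5    1.   105.9] F [ 0.1 -0.1 -0.3]
turn [-0.     0.007  0.003] delta in target-tool axes mm [-6.1 -1.  23.2] in cur axes [-5.9 -1.  23.3]
1.25 [-2.  -0.   3.9] [-153.3    2.    72.4]
1.15 [-1.6 -0.   4.1] [-152.3    2.    68.1]
1.05 [-1.2 -0.   4.2] [-150.8    2.    63.9]
0.95 [-0.7 -0.   4.3] [-149.    2.   60.]
0.85 [-0.3 -0.   4.4] [-146.7    2.    56.2]
0.75 [ 0.1 -0.   4.4] [-144.1    2.    52.6]
0.65 [ 0.6 -0.   4.4] [-141.2    2.    49.4]
0.55 [ 1.  -0.   4.3] [-138.     2.    46.4]
0.45 [ 1.4 -0.   4.1] [-134.4    2.    43.8]
0.35 [ 1.8 -0.   4. ] [-130.7    2.    41.6]
0.25 [ 2.2 -0.   3.8] [-126.7    2.    39.7]
0.15 [ 2.6 -0.   3.5] [-122.5    2.    38.3]
```

```bash
python3 - <<'E'
from h import *
plan(ptcp(1.35,.45,c=.003,gap=.010),Rtilt(.45))
Ls=np.arange(1.35,.05,-.1);t=.45
C=lambda L:.003+.005*(1.35-L)/1.2
for a,b in zip(Ls,Ls[1:]): print(round(b,2),np.round(Rtilt(t).T@RC@(ptcp(b,t,C(b))-ptcp(a,t,C(a)))*1000,1),np.round(ptcp(b,t,C(b))*1000,1))
E
```

```text
t 19.55 q [-0.6  -0.28  2.51  0.73  0.54  0.34] case pos [-166.5    1.   105.9] F [ 0.1 -0.1 -0.3]
turn [-0.    -0.143  0.003] delta in target-tool axes mm [ 0.1 -1.  21.2] in cur axes [-3. -1. 21.]
1.25 [-1.8 -0.   4.2] [-152.6    2.    73.4]
1.15 [-1.4 -0.   4.3] [-152.     2.    68.9]
1.05 [-0.9 -0.   4.4] [-150.9    2.    64.6]
0.95 [-0.5 -0.   4.4] [-149.5    2.    60.4]
0.85 [-0.  -0.   4.4] [-147.6    2.    56.5]
0.75 [ 0.4 -0.   4.3] [-145.4    2.    52.8]
0.65 [ 0.8 -0.   4.2] [-142.8    2.    49.3]
0.55 [ 1.2 -0.   4.1] [-139.9    2.    46.2]
0.45 [ 1.6 -0.   3.9] [-136.8    2.    43.4]
0.35 [ 2.  -0.   3.7] [-133.4    2.    41. ]
0.25 [ 2.4 -0.   3.4] [-129.8    2.    38.9]
0.15 [ 2.7 -0.   3.1] [-126.     2.    37.3]
```

Request:
jog_arm(turn=[[0, -0.072, 0], [0, -0.072, 0], [0, 0, 0]], delta_pos=[[0, 0, 0], [0, 0, 0], [0, 0, 0]], gripper=[0, 0, 0])

```text
time: 19.8
tool_pos: [0.4633, -0.1396, 0.1082]
tcp_rot: [-3.051, -0.105, -0.698]
wrist_force: [1.1, 0.1, 1.4]
width: 0.003
grip_force: 0.0
```

```bash
python3 - <<'E'
from h import *
plan(ptcp(1.35,.45,c=.003,gap=.008),Rtilt(.45))
E
```

```text
t 19.8 q [-0.52 -0.23  2.42  0.42  0.61  0.68] case pos [-164.1   -0.3  108.2] F [ 1.1 -0.   1.4]
turn [0.003 0.    0.005] delta in target-tool axes mm [-3.1 -2.3 24.2] in cur axes [-3.  -2.4 24.1]
```

Now approach the lever roll by feel.

Request:
jog_arm(turn=[[0, 0, 0], [0, 0, 0], [0, 0, 0]], delta_pos=[[-0.001, -0.0008, 0.008], [-0.001, -0.0008, 0.008], [-0.001, -0.0008, 0.008]], gripper=[0, 0, 0])

```text
time: 20.05
tool_pos: [0.4651, -0.1341, 0.0798]
tcp_rot: [-3.046, -0.1, -0.694]
wrist_force: [-0.7, -0.1, -0.7]
width: 0.001
grip_force: 0.0
```

Request:
jog_arm(turn=[[0, 0, 0], [0, 0, 0], [0, 0, 0]], delta_pos=[[0, 0, 0.003], [0, 0, 0.003], [0, 0, 0]], gripper=[0, 0, 0])

```text
time: 20.3
tool_pos: [0.4666, -0.134, 0.0738]
tcp_rot: [-3.047, -0.098, -0.69]
wrist_force: [-0.7, 0.0, 0.9]
width: 0.005
grip_force: 0.0
```

Request:
jog_arm(turn=[[0, 0, 0], [0, 0, 0], [0, 0, 0]], delta_pos=[[-0.0005, 0, 0.002], [-0.0005, 0, 0.002], [0, 0, 0]], gripper=[0, 0, 0])

```text
time: 20.55
tool_pos: [0.4682, -0.1344, 0.071]
tcp_rot: [-3.047, -0.099, -0.693]
wrist_force: [1.2, -0.2, -0.2]
width: 0.004
grip_force: 0.0
```

```bash
python3 - <<'E'
from h import *
plan(ptcp(1.25,.45,c=.0034),Rtilt(.45))
E
```

```text
t 20.55 q [-0.5  -0.15  2.44  0.48  0.52  0.63] case pos [-158.9    4.5   71. ] F [ 1.2 -0.3 -0.2]
turn [-0.     0.003 -0.   ] delta in target-tool axes mm [6.7 2.5 0.6] in cur axes [6.7 2.5 0.6]
```

Request:
jog_arm(turn=[[0, 0, 0], [0, 0, 0], [0, 0, 0], [0, 0, 0]], delta_pos=[[0, 0, -0.006], [0, 0, -0.004], [0.004, 0.001, 0], [0.004, 0.001, 0]], gripper=[0, 0, 0, 0])

```text
time: 20.88
tool_pos: [0.4718, -0.1366, 0.0847]
tcp_rot: [-3.048, -0.099, -0.696]
wrist_force: [0.5, -0.4, 0.9]
width: -0.003
grip_force: 0.0
```

Request:
jog_arm(turn=[[0, 0, 0], [0, 0, 0], [0, 0, 0], [0, 0, 0]], delta_pos=[[0, 0, 0.004], [0, 0, 0.003], [0, 0, 0.002], [0, 0, 0]], gripper=[0, 0, 0, 0])

```text
time: 21.22
tool_pos: [0.4751, -0.1358, 0.0749]
tcp_rot: [-3.047, -0.099, -0.692]
wrist_force: [0.3, -0.6, 1.6]
width: -0.001
grip_force: 0.5
```

Request:
jog_arm(turn=[[0, 0, 0], [0, 0, 0], [0, 0, 0]], delta_pos=[[0, 0, 0.002], [0, 0, 0.002], [0, 0, 0]], gripper=[0, 0, 0])

```text
time: 21.47
tool_pos: [0.4762, -0.1355, 0.071]
tcp_rot: [-3.047, -0.099, -0.691]
wrist_force: [-2.4, -1.1, 2.7]
width: -0.002
grip_force: 1.5
```

```bash
python3 - <<'E'
from h import *
plan(ptcp(1.25,.45,c=.0034),Rtilt(.45))
E
```

```text
t 21.4667 q [-0.49 -0.13  2.42  0.48  0.51  0.64] case pos [-150.9    2.9   71. ] F [-2.5 -1.   2.7]
turn [-0.001  0.004 -0.   ] delta in target-tool axes mm [-0.5  0.9 -2.9] in cur axes [-0.5  0.9 -2.9]
```

Request:
jog_arm(turn=[[0, 0, 0], [0, 0, 0], [0, 0, 0], [0, 0, 0]], delta_pos=[[-0.0008, 0, 0.0021], [-0.0005, 0, 0.0022], [-0.0005, 0, 0.0022], [0, 0, 0]], gripper=[0, 0, 0, 0])

```text
time: 21.8
tool_pos: [0.4778, -0.1355, 0.0648]
tcp_rot: [-3.047, -0.099, -0.692]
wrist_force: [-4.9, -0.9, 3.2]
width: -0.003
grip_force: 2.1
```

Request:
jog_arm(turn=[[0, 0, 0], [0, 0, 0], [0, 0, 0], [0, 0, 0]], delta_pos=[[-0.0004, 0, 0.0022], [-0.0002, 0, 0.0022], [-0.0002, 0, 0.0022], [0, 0, 0]], gripper=[0, 0, 0, 0])

```text
time: 22.13
tool_pos: [0.4801, -0.1354, 0.0587]
tcp_rot: [-3.047, -0.099, -0.693]
wrist_force: [-3.3, -0.6, 3.6]
width: 0.0
grip_force: 2.2
```

```bash
python3 - <<'E'
from h import *
plan(ptcp(.95,.45,c=.0047),Rtilt(.45))
E
```

```text
t 22.1333 q [-0.48 -0.1   2.43  0.51  0.48  0.61] case pos [-147.     2.8   58.7] F [-3.3 -0.4  3.6]
turn [-0.001  0.003 -0.   ] delta in target-tool axes mm [-1.5  0.8 -2.6] in cur axes [-1.5  0.8 -2.6]
```

Request:
jog_arm(turn=[[0, 0, 0], [0, 0, 0], [0, 0, 0], [0, 0, 0]], delta_pos=[[0, 0, 0.0022], [0.0001, 0, 0.0022], [0.0002, 0, 0.0022], [0, 0, 0]], gripper=[0, 0, 0, 0])

```text
time: 22.47
tool_pos: [0.4834, -0.1352, 0.053]
tcp_rot: [-3.047, -0.099, -0.693]
wrist_force: [-3.3, 0.2, 2.4]
width: 0.002
grip_force: 1.9
```

Request:
jog_arm(turn=[[0, 0, 0], [0, 0, 0], [0, 0, 0], [0, 0, 0]], delta_pos=[[0.0004, 0, 0.0021], [0.0004, 0, 0.0021], [0.0005, 0, 0.0021], [0, 0, 0]], gripper=[0, 0, 0, 0])

```text
time: 22.8
tool_pos: [0.4874, -0.135, 0.0478]
tcp_rot: [-3.047, -0.099, -0.693]
wrist_force: [-2.4, 1.0, 1.1]
width: 0.0
grip_force: 1.3
```

```bash
python3 - <<'E'
from h import *
plan(ptcp(.65,.45,c=.006),Rtilt(.45))
E
```

```text
t 22.8 q [-0.47 -0.06  2.42  0.54  0.45  0.59] case pos [-139.7    2.7   47.8] F [-2.4  1.2  1.1]
turn [-0.001  0.003 -0.   ] delta in target-tool axes mm [-2.2  0.7 -2.7] in cur axes [-2.2  0.7 -2.7]
```

```bash
python3 - <<'E'
from h import *
S=vision.read_camera('scene');cv2.imwrite('pics/S8.png',S[:,:,::-1])
g=S[180:215,330:372].astype(int);w=g[...,0]-g[...,1:].max(2);yy,xx=np.where(w>15);print(xx.mean()+330,yy.mean()+180,len(xx))
for L in (.6,1.0): print(L,[(l,proj("scene",c2w(bail(L,l,.0623)))) for l in (-.3,-.2,0,.2)])
print([(L,proj("scene",c2w(tip(L)))) for L in (.5,.7,.9)])
a=cv2.resize(S[180:225,330:375],(540,540),interpolation=cv2.INTER_CUBIC);cv2.imwrite('pics/c8.png',a[:,:,::-1])
E
```

```text
345.8888888888889 193.1851851851852 27
0.6 [(-0.3, array([342.57828433, 193.38014651])), (-0.2, array([344.41610421, 193.19735629])), (0, array([348.20336984, 193.40008337])), (0.2, array([352.00641138, 194.35814767]))]
1.0 [(-0.3, array([343.85706006, 192.88701274])), (-0.2, array([345.7019811 , 192.70261002])), (0, array([349.50308952, 192.90358028])), (0.2, array([353.31898719, 193.86193603]))]
[(0.5, array([354.48249085, 219.89913483])), (0.7, array([356.49693007, 218.55584697])), (0.9, array([358.14133358, 216.79193468]))]
```

View pics/c8.png

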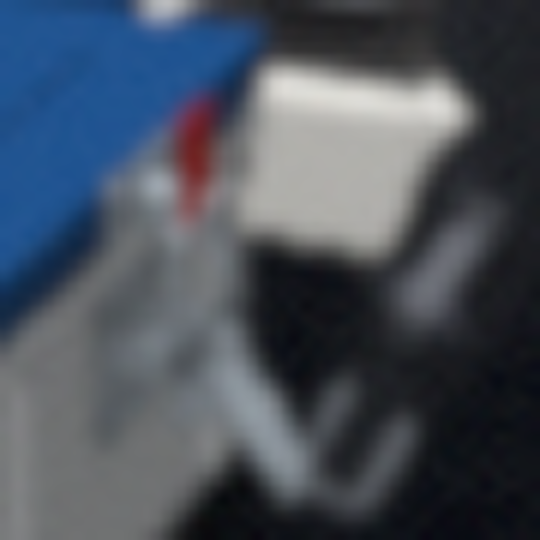

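The tab is now at (195,155) in the crop. Its lean is about −0.13 rad with the bar still at x ≈ −102 mm, so the bail is turning about the keeper and is still hooked. I'll continue.

Request:
jog_arm(turn=[[0, 0, 0], [0, 0, 0], [0, 0, 0], [0, 0, 0]], delta_pos=[[0.0006, 0, 0.002], [0.0007, 0, 0.002], [0.0008, 0, 0.002], [0, 0, 0]], gripper=[0, 0, 0, 0])

```text
time: 23.18
tool_pos: [0.492, -0.1348, 0.0434]
tcp_rot: [-3.047, -0.099, -0.693]
wrist_force: [-1.3, 0.8, -0.0]
width: 0.001
grip_force: 0.7
```

Request:
jog_arm(turn=[[0, 0, 0], [0, 0, 0], [0, 0, 0], [0, 0, 0]], delta_pos=[[0.0009, 0, 0.0019], [0.001, 0, 0.0019], [0.001, 0, 0.0019], [0, 0, 0]], gripper=[0, 0, 0, 0])

```text
time: 23.52
tool_pos: [0.4974, -0.1347, 0.0398]
tcp_rot: [-3.048, -0.099, -0.694]
wrist_force: [0.7, 0.2, -1.1]
width: 0.001
grip_force: 0.0
```

```bash
python3 - <<'E'
from h import *
plan(ptcp(.25,.45,c=.007),Rtilt(.45))
E
```

```text
t 23.5167 q [-0.46 -0.03  2.41  0.55  0.43  0.58] case pos [-129.7    2.3   39.8] F [ 0.8  0.2 -1.1]
turn [ 0.     0.002 -0.   ] delta in target-tool axes mm [0.1 0.3 0.7] in cur axes [0.1 0.3 0.7]
```

Request:
jog_arm(turn=[[0, 0, 0], [0, 0, 0], [0, 0, 0]], delta_pos=[[0.0022, 0, 0.0011], [0.0022, 0, 0.0011], [0, 0, 0]], gripper=[0, 0, 0])

```text
time: 23.77
tool_pos: [0.5026, -0.1345, 0.04]
tcp_rot: [-3.048, -0.099, -0.695]
wrist_force: [0.5, -0.2, 0.9]
width: -0.002
grip_force: 0.0
```

Request:
jog_arm(turn=[[0, 0, 0], [0, 0, 0], [0, 0, 0]], delta_pos=[[0.0012, 0, 0.0006], [0.0012, 0, 0.0006], [0, 0, 0]], gripper=[0, 0, 0])

```text
time: 24.02
tool_pos: [0.5048, -0.1341, 0.0398]
tcp_rot: [-3.047, -0.099, -0.694]
wrist_force: [0.6, 0.6, -0.1]
width: 0.002
grip_force: 0.0
```

```bash
python3 - <<'E'
from h import *
plan(ptcp(.0,.45,c=.007),Rtilt(.45))
E
```

```text
t 24.0167 q [-0.45 -0.02  2.4   0.55  0.42  0.59] case pos [-122.3    2.4   39.8] F [ 0.6  0.6 -0.1]
turn [-0.     0.002  0.   ] delta in target-tool axes mm [1.8 0.4 4.7] in cur axes [1.8 0.4 4.7]
```

Request:
jog_arm(turn=[[0, 0, 0], [0, 0, 0], [0, 0, 0], [0, 0, 0], [0, 0, 0], [0, 0, 0], [0, 0, 0], [0, 0, 0], [0, 0, 0], [0, 0, 0], [0, 0, 0], [0, 0, 0]], delta_pos=[[-0.012, 0, -0.006], [-0.012, 0, -0.01], [0, 0, -0.02], [0, 0, -0.02], [0, 0, -0.02], [0, 0, -0.02], [0, -0.025, -0.01], [0, -0.025, 0], [0, -0.025, 0], [0, -0.025, 0], [0, -0.025, 0], [0, 0, 0]], gripper=[0, 0, 0, 0, 0, 0, 0, 0, 0, 0, 0, 0])

```text
time: 25.02
tool_pos: [0.427, -0.0102, 0.124]
tcp_rot: [-3.045, -0.106, -0.691]
wrist_force: [-0.0, -0.8, -0.1]
width: -0.0
grip_force: 0.0
```

```bash
python3 - <<'E'
from h import *
np.set_printoptions(precision=1,suppress=True)
S=vision.read_camera('scene');T=vision.read_camera('top')
g=S[180:215,330:372].astype(int);w=g[...,0]-g[...,1:].max(2);yy,xx=np.where(w>15);print("scene red",xx.mean()+330,yy.mean()+180,len(xx))
print("top red",red(T,(320,190,350,240)))
for l in (-.2,-.1,0,.1,.2): print(l,proj("scene",c2w(bail(0,l,.0623))),proj("top",c2w(bail(0,l,.0623))))
t=cv2.cvtColor(T,cv2.COLOR_RGB2GRAY); print(t[200:234,328:342])
print("home/0.7 tip",[proj("top",c2w(tip(L))) for L in (0,.3,.7)],[proj("scene",c2w(tip(L))) for L in (0,.3,.7)])
s=cv2.cvtColor(S,cv2.COLOR_RGB2GRAY); print(s[206:226,340:362])
plan([0,0,0])
E
```

```text
scene red 346.4193548387097 193.19354838709677 31
top red (array([334.1, 210. ]), np.int64(9), (np.int64(331), np.int64(337), np.int64(209), np.int64(210)))
-0.2 [342.3 192.9] [334.  205.5]
-0.1 [344.1 192.9] [334.1 207.6]
0 [346.  193.1] [334.3 209.7]
0.1 [347.9 193.5] [334.5 211.9]
0.2 [349.8 194. ] [334.7 214. ]
[[159 156 158 159 159 157 158 158 157 157 160 158 160 157]
 [157 158 159 158 157 157 158 160 159 160 160 157 159 158]
 [158 158 159 158 155 161 161 159 161 160 161 157 155 154]
 [154 153 155 150 153 156 167 169 175 168 155 156 133 116]
 [134 123  86  81 104 152 168 179 190 188 156 196 144  93]
 [158 153  88  91 184 237 238 239  40  77  16  27  12   9]
 [ 44  85  17 139 252 251 251 245  25  58  15  13  12  17]
 [ 52 110  16 136 251 251 251 245  38  74  46  38  27  21]
 [ 51  72  25 106 233 250 250 242  60  76 111 131  76   8]
 [137 146 125  85 105 138 186 161 126 144 190 226 119  18]
 [235 238 231  80 101 117 139 136 132 139 103  63  25  18]
 [ 33  42  69  78  76 111 152 136  99 117  78  18  14  18]
 [ 15  29  68 107  83  98 101 125 108  38  20  23  11  14]
 [ 16  13  61 13
[... 2735 characters left out ...]
5  15   9  19  20
   23  26  29  41]
 [111 109 108 108 102  96  99  99  92  70  39  18  18  16  13  16  12  21
   20  17  17  22]
 [109 109 107 104  88  80  88  87  74  50  25  15  14  16  17  18  14  23
   19  19  18  17]
 [110 109 106  93  70  55  63  65  50  29  19  16  14  15  16  19  21  19
   18  17  17  14]
 [109 103  94  75  49  33  34  37  25  13  13  18  17  16  19  14  17  18
   18  16  15  13]
 [106  94  73  49  26  16  15  11  11  15  11  14  14  15  18  15  15  18
   19  15  18  17]]
t 25.1167 q [-0.2 -0.4  2.5  0.2  0.6  1.2] case pos [-191.   128.6  124.4] F [-0.7  0.2  0.2]
turn [-0.  -0.4  0. ] delta in target-tool axes mm [191.  128.6 124.4] in cur axes [117.9 129.3 194.6]
```

```bash
python3 - <<'E'
from h import *
A=cv2.imread('pics/S3.png')[:,:,::-1].astype(float);B=np.mean([vision.read_camera('scene') for _ in range(3)],0)
def edge(I,x):
    b=I[190:225,x,2]-I[190:225,x,0]; k=np.where(b>25)[0][-1]; return 190+k+(b[k]-25)/(b[k]-b[k+1])
for xs in (range(284,296),range(300,312),range(312,326)): print(xs,np.mean([edge(B,x)-edge(A,x) for x in xs]))
f=lambda th,y:proj("scene",c2w(lidp(th,.178,.002)+[0,y,0]))
print(f(-.02,.099)-f(0,.099))
E
```

```text
range(284, 296) 0.43004615250422046
range(300, 312) 0.44756909112835547
range(312, 326) 0.5625489970975305
[0.00353505 1.12477806]
```

```bash
python3 -c "
from workcell import ticket
print(ticket.finish_job())"
```

```text
the job is handed in; nothing more can be done
None
```

The lid is shut, the bail is hooked in the keeper, and the lever has snapped home. The camera shows the lid's front edge pulled down, but by slightly less than a full tight seal would give. The gripper is clear of the case, and the job was handed in at about 25 s.

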